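# Charge the melting pot with glass chunks and set the heat

### The job

Lift the cover off the melting pot and park it on the cork mat, then use the orange-handled scoop to scoop up every glass chunk in the blue tray and tip them all into the pot, in as many loads as it takes (never take a chunk out of the tray with the fingers; one that has spilled on the bench may be picked up by hand). When all the glass is in the pot, stand the empty scoop back on its yellow pad and seat the cover properly on the pot, and only when the cover is on turn the selector knob to the red mark. Do not knock over or push away the other things on the bench.

Things in the scene. Friction and masses are not known exactly. Their poses are not given: they have to be found in the camera images.
- tray: Fixed blue open tray, outside 94 x 300 x 36 mm (its x, y, z), walls and floor 5 mm: inside 84 x 290 mm, floor at z = 5 mm. Origin: centre of its underside; y along its length. At the start the glass lies in its +y half; the -y half is free, with room to lower the scoop. The scoop fits in lengthwise, 4 mm to spare each side. Chunks driven against an end wall ride up over the scoop's lip.
- melter: Fixed bench melting pot: grey base box 160 x 300 x 50 mm (x, y, z), origin at the centre of its underside. White round pot on top of it at y = +70 mm; selector knob on the deck at y = -90 mm, its axis vertical.
- pot_rim (a point): Centre of the pot's mouth, at the height of its rim, 112 mm above the bench. The pot is 120 mm across outside and 106 mm inside (wall 7 mm); its inner floor is 56 mm below the rim. Axes as the melter's.
- cover: Loose steel cover, 250 g: disc 124 mm across, 7 mm thick, white plug 88 mm across and 6 mm deep under it, black upright cylinder grip 22 mm across, 34 mm tall on top. Origin: centre of the plug's underside; z up; disc's underside at z = 6 mm, grip from z = 13 to 47 mm. It starts on the pot. Seated: plug inside the mouth, disc on the rim, origin 6 mm below the rim.
- mat: Fixed square cork mat, 150 x 150 x 5 mm, origin at the centre of its underside: where the cover is parked.
- pad: Fixed yellow pad, 130 x 180 x 5 mm (x, y, z), origin at the centre of its underside: where the scoop stands at the start and must stand at the end.
- scoop: Flat steel scoop, orange handle, 250 g, stands by itself. Origin: centre of the pan's underside; +x is its heading (open lip), z up. Pan 68 mm long (x -34 to +34 mm), 76 wide, floor 2.5 thick; back wall 32 high; side walls (3 mm) 32 high for x -34 to 0, 18 high to x = +16, none beyond. Holds 4 or 5 chunks. Its handle reaches 93 mm behind the origin and 124 mm up.
- scoop_grip (a point): Good place to pinch the scoop's handle, at (-72, 0, 96) mm in the scoop's frame, axes as the scoop's. The handle is a straight bar 115 mm long, 22 mm fore and aft and 20 mm across (along y), from (-43, 0, 16) mm at the back of the pan leaning back 20 degrees (up along (-0.342, 0, 0.940)). This point is on its axis, 85 mm from its foot.
- selector (a joint): Selector angle (rad), growing clockwise seen from above. Four spring detents: 0 (white mark), 0.7 (yellow), 1.4 (red), 2.1 (blue); released, it falls into the nearest. It starts at white or yellow. About 0.12 N m turns it past a detent. At value q the white line on its grip points from the axis along (-cos q, sin q) in the melter's x, y.
- selector_grip (a point): On the selector's axis, 83 mm above the bench, at the height to grip: the grip bar is 56 mm long, 16 mm across and 34 mm tall (from 60 to 94 mm above the bench). The point turns with the knob: its x axis runs along the bar, y across it; at 0 it is aligned with the melter.
- chunk1: Dark green tumbled glass chunk, pebble-shaped, 30 mm across and 21 mm tall, 25 g, slippery (friction 0.3). Origin at its centre, 10.5 mm above its flat underside. Five to eight of the eight are there.
- chunk2: Dark green tumbled glass chunk, pebble-shaped, 30 mm across and 21 mm tall, 25 g, slippery (friction 0.3). Origin at its centre, 10.5 mm above its flat underside. Five to eight of the eight are there.
- chunk3: Dark green tumbled glass chunk, pebble-shaped, 30 mm across and 21 mm tall, 25 g, slippery (friction 0.3). Origin at its centre, 10.5 mm above its flat underside. Five to eight of the eight are there.
- chunk4: Dark green tumbled glass chunk, pebble-shaped, 30 mm across and 21 mm tall, 25 g, slippery (friction 0.3). Origin at its centre, 10.5 mm above its flat underside. Five to eight of the eight are there.
- chunk5: Dark green tumbled glass chunk, pebble-shaped, 30 mm across and 21 mm tall, 25 g, slippery (friction 0.3). Origin at its centre, 10.5 mm above its flat underside. Five to eight of the eight are there.
- chunk6: Dark green tumbled glass chunk, pebble-shaped, 30 mm across and 21 mm tall, 25 g, slippery (friction 0.3). Origin at its centre, 10.5 mm above its flat underside. Five to eight of the eight are there.
- chunk7: Dark green tumbled glass chunk, pebble-shaped, 30 mm across and 21 mm tall, 25 g, slippery (friction 0.3). Origin at its centre, 10.5 mm above its flat underside. Five to eight of the eight are there.
- chunk8: Dark green tumbled glass chunk, pebble-shaped, 30 mm across and 21 mm tall, 25 g, slippery (friction 0.3). Origin at its centre, 10.5 mm above its flat underside. Five to eight of the eight are there.
- dome1: Bystander, to be left alone: loose green glass dome, 94 mm across, 46 mm tall. Origin at the centre of its underside.
- dome2: Bystander, to be left alone: loose green glass dome, 94 mm across, 46 mm tall. Origin at the centre of its underside.
- amber: Bystander, to be left alone: loose amber glass bottle, 68 mm across, 130 mm tall. Origin at the centre of its underside.
- pigment: Bystander, to be left alone: loose yellow pigment jar with red cap, 56 mm across, 85 mm tall. Origin at the centre of its underside.
- brush: Bystander, to be left alone: loose brush, 200 mm long, lying flat along its x. Origin at the centre of its underside.
- spoon: Bystander, to be left alone: loose spoon, 200 mm long, lying flat along its x. Origin at the centre of its underside.
There are look-alikes about, which are no part of the job. What is shaped like the scoop but green is not meant.

How it is judged (in metres and radians):
On the way, in this order (a step that is already met when the one before it is completed fails the run):
1. the cover is parked on the cork mat (centre within 60 mm of the mat's) (horizontal distance between cover and mat below 0.06 m and height (world z) of cover below 0.012 m and contact force between cover and the fingers below 0.1 N), for 0.2 s.
2. at least one chunk rides in the raised scoop (scoop more than 80 mm above the bench) (height (world z) of scoop above 0.08 m and ((x of chunk1 in the frame of scoop between -0.034 and 0.034 m and y of chunk1 in the frame of scoop between -0.038 and 0.038 m and z of chunk1 in the frame of scoop between 0.004 and 0.05 m) or (x of chunk2 in the frame of scoop between -0.034 and 0.034 m and y of chunk2 in the frame of scoop between -0.038 and 0.038 m and z of chunk2 in the frame of scoop between 0.004 and 0.05 m) or (x of chunk3 in the frame of scoop between -0.034 and 0.034 m and y of chunk3 in the frame of scoop between -0.038 and 0.038 m and z of chunk3 in the frame of scoop between 0.004 and 0.05 m) or (x of chunk4 in the frame of scoop between -0.034 and 0.034 m and y of chunk4 in the frame of scoop between -0.038 and 0.038 m and z of chunk4 in the frame of scoop between 0.004 and 0.05 m) or (x of chunk5 in the frame of scoop between -0.034 and 0.034 m and y of chunk5 in the frame of scoop between -0.038 and 0.038 m and z of chunk5 in the frame of scoop between 0.004 and 0.05 m) or (x of chunk6 in the frame of scoop between -0.034 and 0.034 m and y of chunk6 in the frame of scoop between -0.038 and 0.038 m and z of chunk6 in the frame of scoop between 0.004 and 0.05 m) or (x of chunk7 in the frame of scoop between -0.034 and 0.034 m and y of chunk7 in the frame of scoop between -0.038 and 0.038 m and z of chunk7 in the frame of scoop between 0.004 and 0.05 m) or (x of chunk8 in the frame of scoop between -0.034 and 0.034 m and y of chunk8 in the frame of scoop between -0.038 and 0.038 m and z of chunk8 in the frame of scoop between 0.004 and 0.05 m))), for 0.2 s.
3. every chunk lies in the pot (horizontal distance between each of chunk1, chunk2, chunk3, chunk4, chunk5, chunk6, chunk7, chunk8 and pot_rim below 0.052 m and z of chunk1 in the frame of pot_rim between -0.056 and 0 m and z of chunk2 in the frame of pot_rim between -0.056 and 0 m and z of chunk3 in the frame of pot_rim between -0.056 and 0 m and z of chunk4 in the frame of pot_rim between -0.056 and 0 m and z of chunk5 in the frame of pot_rim between -0.056 and 0 m and z of chunk6 in the frame of pot_rim between -0.056 and 0 m and z of chunk7 in the frame of pot_rim between -0.056 and 0 m and z of chunk8 in the frame of pot_rim between -0.056 and 0 m), for 0.3 s.
4. the cover is seated on the pot (horizontal distance between cover and pot_rim below 0.012 m and z of cover in the frame of pot_rim below 0.001 m and angle between cover's own z axis and vertical below 0.08 rad), for 0.3 s.
5. the selector stands at the red mark (1.4 within 0.15 rad) (value of joint selector between 1.25 and 1.55 rad), for 0.3 s.
At the end, for the whole second after the job is handed in: All chunks in the pot, below its rim; cover seated (within 12 mm of the pot's axis, not above the rim by 1 mm, level to 0.08 rad); selector at red, 1.4 within 0.15 rad; scoop upright on its yellow pad, origin within 60 mm of the pad's centre, under 9 mm high; at rest (all of step 3 and all of step 4 and all of step 5 and horizontal distance between scoop and pad below 0.06 m and height (world z) of scoop below 0.009 m and angle between scoop's own z axis and vertical below 0.08 rad and linear speed of each of scoop, cover below 0.02 m/s and velocity of joint selector between -0.05 and 0.05 rad/s); the robot touches nothing.
It fails at once if the fingers touch a chunk that is in the tray (((x of chunk1 in the frame of tray between -0.042 and 0.042 m and y of chunk1 in the frame of tray between -0.145 and 0.145 m and z of chunk1 in the frame of tray below 0.036 m) and contact force between the fingers and chunk1 above 0.5 N) or ((x of chunk2 in the frame of tray between -0.042 and 0.042 m and y of chunk2 in the frame of tray between -0.145 and 0.145 m and z of chunk2 in the frame of tray below 0.036 m) and contact force between the fingers and chunk2 above 0.5 N) or ((x of chunk3 in the frame of tray between -0.042 and 0.042 m and y of chunk3 in the frame of tray between -0.145 and 0.145 m and z of chunk3 in the frame of tray below 0.036 m) and contact force between the fingers and chunk3 above 0.5 N) or ((x of chunk4 in the frame of tray between -0.042 and 0.042 m and y of chunk4 in the frame of tray between -0.145 and 0.145 m and z of chunk4 in the frame of tray below 0.036 m) and contact force between the fingers and chunk4 above 0.5 N) or ((x of chunk5 in the frame of tray between -0.042 and 0.042 m and y of chunk5 in the frame of tray between -0.145 and 0.145 m and z of chunk5 in the frame of tray below 0.036 m) and contact force between the fingers and chunk5 above 0.5 N) or ((x of chunk6 in the frame of tray between -0.042 and 0.042 m and y of chunk6 in the frame of tray between -0.145 and 0.145 m and z of chunk6 in the frame of tray below 0.036 m) and contact force between the fingers and chunk6 above 0.5 N) or ((x of chunk7 in the frame of tray between -0.042 and 0.042 m and y of chunk7 in the frame of tray between -0.145 and 0.145 m and z of chunk7 in the frame of tray below 0.036 m) and contact force between the fingers and chunk7 above 0.5 N) or ((x of chunk8 in the frame of tray between -0.042 and 0.042 m and y of chunk8 in the frame of tray between -0.145 and 0.145 m and z of chunk8 in the frame of tray below 0.036 m) and contact force between the fingers and chunk8 above 0.5 N)).
It fails at once if another thing on the bench is moved by more than 40 mm or tipped over (distance of any of dome1, dome2, amber, pigment, brush, spoon from where it was at the start of the episode above 0.04 m or angle between any of dome1, dome2, amber, pigment's own z axis and vertical above 0.5 rad).
Of chunk1, chunk2, chunk3, chunk4, chunk5, chunk6, chunk7, chunk8 only 5 to 8 are there at a start; the rules pass over those that are not, and their reading is None.
At some moment in a run one of cover, scoop may be knocked a few centimetres aside while the robot is not near it.
It also fails if it takes over 210 s, if anything falls off the work surface, if the arm or the gripper's body presses on something with over 40 N, if the wrist force passes 120 N, or if a joint passes its speed limit or range.

### The arm

A 6-joint arm with a two-finger parallel gripper is mounted at the origin on the work surface. World frame = base frame: x ahead of the robot, y to its left, z up, the work surface at z = 0. Lengths are in m, angles in degrees, forces in N, time in s.
With the tool pointing down it reaches from about 0.35 to 0.875 m from the base axis. Payload 4.2 kg.
Tool frame: the origin (TCP) lies midway between the tips of the shut fingers; the grasp point (between the pads) lies 19 mm behind it; y points along the fingers, z is the direction in which the jaws open and shut, and the axes are right-handed (so a half turn about y gives the same grasp; the last joint's range is limited). The gripper opens to 87 mm and grips with 3 to 60 N. Pads are 19 mm wide; open, the fingers measure 117 mm over their backs; the gripper's body (75 mm by 190 mm) begins 51 mm behind the grasp point.
Start: joints at [-61.444, 22.042, 0.453, 0, -68.411, -14.817], TCP at [0.148, -0.607, 0.188] pointing down, gripper open.
Joint ranges: [-179.83, 179.83], [-69.29, 118.12], [-61.27, 80.66], [-181.25, 117.63], [-171.15, -9.14], [-177.46, 177.46]. Speed limits (degrees/s): [159.86, 159.86, 180, 180, 180, 180].

### API

Orientations are given as [roll, pitch, yaw] about the fixed x, y, z axes, in that order (R = Rz(yaw) Ry(pitch) Rx(roll)).
In Python, from workcell import env gives the robot as it stands. The module is installed in compiled form; this text tells all that it offers. Calls block until the motion is done:
- env.goto(position, orientation): joint-space move of the TCP to a pose.
- env.move_straight(position, rotation=None, rate=0.15, force_limit=None): straight line of the TCP; rotation=None keeps the orientation; rate is the mean speed in m/s. With force_limit (N) it stops when the force on the tool has changed by that much, and returns True; else False.
- env.set_joints(angles): joint-space move.
- env.gripper_to(opening, grasp_force=None): opening from 0.0 (shut) to 1.0 (fully open); grasp_force is the grip in N (None keeps the last); returns when the fingers have stopped.
- env.dwell(seconds).
- env.inverse_kinematics(position, orientation): joint angles nearest the present ones, or None.
- env.read_state(): the state.
- env.grab_frame(name): name is "side" or "top" or "wrist"; returns a dict with "image" (384x512x3 uint8, blue, green, red), "fx", "fy", "cx", "cy" (pixels), "position" and "orientation" of the camera in the world. Camera axes: x right, y up, looking along -z (the intrinsics and any distortion apply to the point x, -y, -z); pixel columns grow to the right and rows downward; lengths in m; the calibration is good to about 2 mm. A picture is of the moment at which its call begins. There is no depth.
A pose or a line that the arm cannot do raises env.Unreachable and nothing moves.
- env.close_job(): hands the job in, once; it reports no verdict.
Trained networks look in a picture, given as the dict that the camera call returned (one of the last four; its "shot" number tells which), for a name from the list of things; names that differ only in an ending like _2 or _b are one class to them, and where a whole thing is asked for, a point or a joint stands for the part that bears it (a point fixed in the world has none). Each returns a list of dicts, best first, with "score" (0 to 1); they miss things now and then, are a little off and sometimes report something else, mostly with a low value. They report only what shows in the picture. A call takes as long as a camera call. They do not tell look-alikes from the thing itself.
- env.search_frame(picture, thing): "xyz" ([x, y, z] in m, in world coordinates, good to about 4 mm: the middle of the surface that is visible of it).
- env.trace(picture, thing): "mask" (384x512 bool, what is visible of it).
The state is a dict: "clock": time; "joint_positions": joint angles; "qvel": joint speeds; "joint_torque": joint torques, N m; "position": TCP position; "tool_rot": TCP orientation; "force": force on the tool from outside, world axes, zero at the start; "wrist_torque": the same for the moment, N m; "opening": opening from 0.0 (shut) to 1.0 (fully open).
Only numpy, scipy, OpenCV 4.12 (cv2) and the standard library are available. Lean on these libraries where they do the work, as an engineer would, in place of code of your own. Each camera call takes 0.05 s, during which the arm holds its last target.

## Working session

There is one attempt and no reset: what is moved stays moved. The work goes in short steps, each a Python script; the robot and the scene stay as the last script left them, time stands still between calls to the robot, and variables do not carry over. Pictures are saved under pics/ and viewed, and the job is handed in when it is done.

```bash
mkdir -p pics; ls
python3 - <<'E'
from workcell import env
import cv2
s=env.read_state(); print(s)
for n in ("top","side","wrist"):
    f=env.grab_frame(n); cv2.imwrite(f"pics/a_{n}.png",f["image"]); print(n,{k:v for k,v in f.items() if k!="image"})
E
```

```text
pics
{'clock': 0.0, 'joint_positions': array([-6.14437595e+01,  2.20904321e+01,  3.79892231e-01, -2.90638837e-02,
       -6.84113578e+01, -1.48159383e+01]), 'qvel': array([ 0.02979822,  0.0191378 , -0.08404306, -0.04156847,  0.01071075,
        0.10968394]), 'joint_torque': array([ 6.54247106e-04, -3.90666461e+01,  1.87403905e+01,  4.21968207e+00,
        1.10395811e-02, -1.99099572e-04]), 'position': array([ 0.14829841, -0.60645184,  0.18696373]), 'tool_rot': array([-8.98752479e+01,  5.06717490e-03,  1.37295851e+01]), 'force': array([ 0.00551022,  0.00301593, -0.30587971]), 'wrist_torque': array([ 0.04128096, -0.01693002,  0.01444259]), 'opening': 1.0041861558446112}
top {'fx': 435.0895495875494, 'fy': 435.0895495875494, 'cx': 254.44892941022113, 'cy': 194.11796113568718, 'position': array([ 0.37709452, -0.05954695,  1.39755381]), 'orientation': array([  5.60860807,   0.29328546, -90.27781499]), 'shot': 1}
side {'fx': 406.2418933565127, 'fy': 406.2418933565127, 'cx': 251.04035320497624, 'cy': 191.91380052434144, 'position': array([0.17533821, 0.85728923, 0.96698872]), 'orientation': array([  47.51324213,    0.84382046, -159.26241827]), 'shot': 2}
wrist {'fx': 340.55948602210526, 'fy': 340.55948602210526, 'cx': 255.99100245604993, 'cy': 186.4682681420855, 'position': array([ 0.0810953 , -0.62311046,  0.38455628]), 'orientation': array([-15.06857393,  -0.10570956, 103.73026277]), 'shot': 3}
```

View pics/a_top.png

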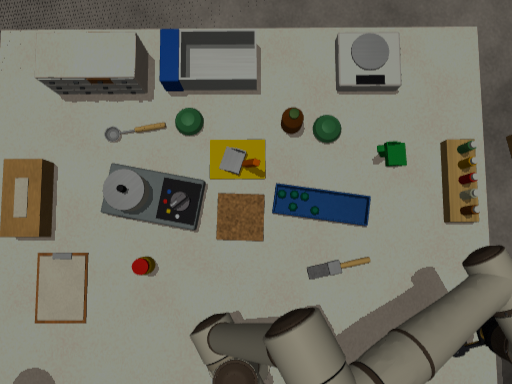

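View pics/a_side.png

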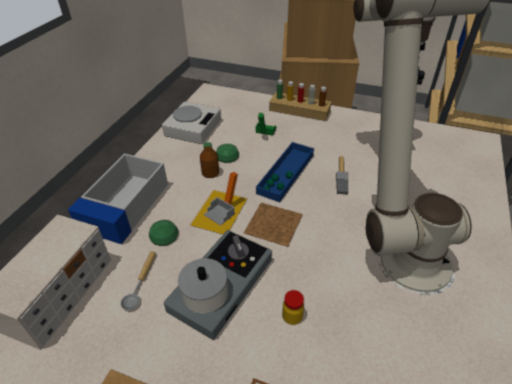

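View pics/a_wrist.png

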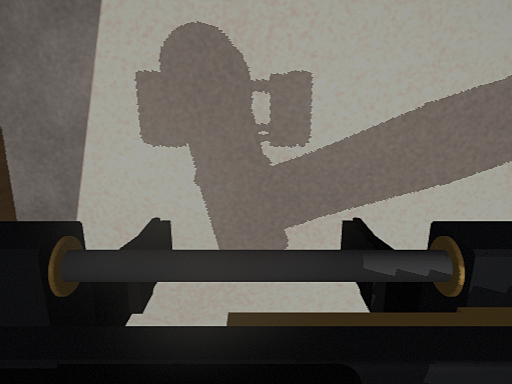

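```bash
cat > h.py <<'E'
from workcell import env
import numpy as np, cv2
from scipy.spatial.transform import Rotation as R
def rot(o): return R.from_euler('xyz',o,degrees=True).as_matrix()
def proj(f,P):
    P=np.atleast_2d(P); c=(P-f["position"])@rot(f["orientation"])
    return np.c_[f["cx"]+f["fx"]*c[:,0]/-c[:,2], f["cy"]-f["fy"]*c[:,1]/-c[:,2]]
def back(f,uv,z):
    uv=np.atleast_2d(uv).astype(float)
    d=np.c_[(uv[:,0]-f["cx"])/f["fx"],-(uv[:,1]-f["cy"])/f["fy"],-np.ones(len(uv))]@rot(f["orientation"]).T
    p=f["position"]; return p+d*((z-p[2])/d[:,2])[:,None]
def rect(f,mask,z):
    cs,_=cv2.findContours(mask.astype(np.uint8),cv2.RETR_EXTERNAL,cv2.CHAIN_APPROX_NONE)
    c=max(cs,key=cv2.contourArea)[:,0,:]
    w=back(f,c,z)[:,:2]
    r=cv2.minAreaRect((w*1000).astype(np.float32)); return r
def snap(n,name,crop=None,scale=1):
    f=env.grab_frame(n); im=f["image"]
    if crop: a,b,c,d=crop; im=im[b:d,a:c]
    if scale!=1: im=cv2.resize(im,None,fx=scale,fy=scale,interpolation=cv2.INTER_CUBIC)
    cv2.imwrite(f"pics/{name}.png",im); return f
E
python3 - <<'E'
from h import *
for n in ("top","side"):
    f=env.grab_frame(n); print(n)
    for t in ["tray","melter","cover","mat","pad","scoop","scoop_grip","selector","selector_grip","dome1","amber","pigment","brush","spoon","chunk1"]:
        try:
            r=env.search_frame(f,t); print(t,[(np.round(x["xyz"],3).tolist(),round(x["score"],2)) for x in r])
        except Exception as e: print(t,repr(e))
    for t,z in [("tray",.036),("melter",.05),("mat",.005),("pad",.005)]:
        r=env.trace(f,t)
        for x in r[:2]: print(t,round(x["score"],2),x["mask"].sum(),np.round(np.array(rect(f,x["mask"],z),dtype=object)[0],1),rect(f,x["mask"],z)[1:])
im=cv2.imread("pics/a_top.png")[120:240,90:410]
cv2.imwrite("pics/a_top2.png",cv2.resize(im,None,fx=2.5,fy=2.5,interpolation=cv2.INTER_CUBIC))
E
```

```text
top
tray [([0.476, -0.28, 0.006], 0.9), ([0.718, -0.285, 0.036], 0.27)]
melter [([0.486, 0.219, 0.049], 0.89)]
cover [([0.519, 0.338, 0.118], 0.73)]
mat [([0.634, -0.007, 0.002], 0.7), ([0.438, -0.004, 0.007], 0.63)]
pad [([0.633, -0.007, 0.006], 0.79), ([0.288, 0.286, 0.084], 0.55)]
scoop [([0.611, 0.007, 0.007], 0.63), ([0.639, -0.502, 0.002], 0.6), ([0.437, -0.004, 0.007], 0.52)]
scoop_grip [([0.641, -0.504, 0.003], 0.92), ([0.611, 0.01, 0.006], 0.63), ([0.457, -0.244, 0.028], 0.44)]
selector [([0.489, 0.175, 0.059], 0.87), ([0.612, 0.008, 0.007], 0.73)]
selector_grip []
dome1 [([0.74, 0.152, 0.039], 0.77), ([0.73, -0.165, 0.094], 0.56), ([0.72, -0.283, 0.036], 0.55)]
amber [([0.732, -0.162, 0.094], 0.92)]
pigment [([0.29, 0.285, 0.083], 0.72)]
brush [([0.281, -0.293, 0.02], 0.95)]
spoon [([0.725, 0.365, 0.01], 0.63)]
chunk1 [([0.501, -0.207, 0.027], 0.58), ([0.505, -0.14, 0.024], 0.55), ([0.507, -0.179, 0.028], 0.51)]
melter 0.95 3488 [503.3 262.7] ((305.64398193359375, 159.40805053710938), 80.16959381103516)
melter 0.45 1410 [528.  355.2] ((134.62890625, 125.57515716552734), 89.
[... 1082 characters left out ...]
-0.283, 0.02], 0.93), ([0.74, 0.175, 0.034], 0.26)]
spoon [([0.722, 0.383, 0.014], 0.94)]
chunk1 [([0.47, -0.17, 0.019], 0.54), ([0.502, -0.202, 0.024], 0.4)]
tray 0.68 1629 [ 470.5 -246.2] ((344.581787109375, 112.30809020996094), 81.97967529296875)
melter 0.64 4707 [495.7 276.6] ((315.1854248046875, 174.71336364746094), 79.02592468261719)
mat 0.65 1626 [438.9  -7.5] ((154.04107666015625, 158.7845001220703), 0.7760925889015198)
mat 0.18 364 [ 283.6 -325.8] ((46.86332321166992, 215.01199340820312), 12.088506698608398)
pad 0.73 1009 [628.7   2.7] ((138.1951141357422, 185.89727783203125), 0.5134971737861633)
pad 0.45 34 [ 463.5 -259.7] ((31.22939109802246, 24.17843246459961), 74.73484802246094)
```

View pics/a_top2.png

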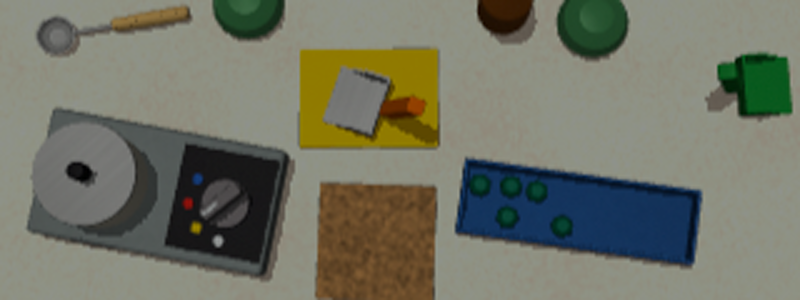

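Run:
```python
from h import *
for yaw in (0,-10,20,45,80,100):
    q=env.inverse_kinematics([.517,.34,.28],[-90,0,yaw]); print(yaw,None if q is None else np.round(q))
env.goto([.45,-.2,.3],[-90,0,0]); f=snap("wrist","b_tray",None,1)
print(env.read_state()["clock"])
```

```text
0 [  48.   19.    9.   -0.  -80. -138.]
-10 [  48.   19.    9.   -0.  -80. -148.]
20 [  48.   19.    9.   -0.  -80. -118.]
45 [ 48.  19.   9.  -0. -80. -93.]
80 [ 48.  19.   9.   0. -80. -58.]
100 [ 48.  19.   9.   0. -80. -38.]
4.0833
```

View pics/b_tray.png

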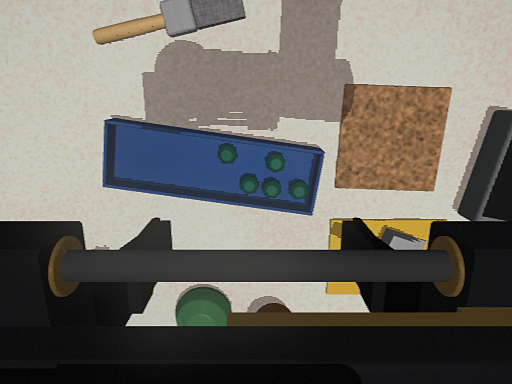

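```bash
cat >> h.py <<'E'
from scipy.optimize import minimize
def box_pts(x,y,yaw,sx,sy,z0,z1,cx=0,cy=0):
    c,s=np.cos(np.radians(yaw)),np.sin(np.radians(yaw))
    P=np.array([[cx+a*sx/2,cy+b*sy/2,z] for a in(-1,1) for b in(-1,1) for z in(z0,z1)])
    return np.c_[x+c*P[:,0]-s*P[:,1],y+s*P[:,0]+c*P[:,1],P[:,2]]
def hullmask(f,P,ss=4):
    uv=proj(f,P); h=cv2.convexHull(((uv+0.5)*ss).astype(np.float32))
    m=np.zeros((384*ss,512*ss),np.uint8); cv2.fillConvexPoly(m,np.round(h*16).astype(np.int32),1,shift=4)
    return m.reshape(384,ss,512,ss).mean((1,3))
def fit(views,p0,dims,step=(.01,.01,3)):
    # views: list of (frame,mask)
    def cost(p):
        return sum(np.abs(hullmask(f,box_pts(*p,*dims))-m).sum()/m.sum() for f,m in views)
    s=np.array([p0]+[np.array(p0)+np.eye(3)[i]*step[i] for i in range(3)])
    r=minimize(cost,p0,method="Nelder-Mead",options=dict(initial_simplex=s,xatol=1e-4,fatol=1e-5))
    return r.x,r.fun
def hsv(f): return cv2.cvtColor(f["image"],cv2.COLOR_BGR2HSV)
def biggest(m):
    n,l,st,_=cv2.connectedComponentsWithStats(m.astype(np.uint8)); 
    return l==1+np.argmax(st[1:,4])
def bluemask(f):
    h=hsv(f); m=((h[...,0]>100)&(h[...,0]<130)&(h[...,1]>110)&(h[...,2]>25)).astype(np.uint8)
    return m
E
python3 - <<'E'
from h import *
def tray_m(f):
    m=cv2.morphologyEx(bluemask(f),cv2.MORPH_OPEN,np.ones((2,2)))
    # component nearest the tray
    n,l,st,c=cv2.connectedComponentsWithStats(m)
    u=proj(f,[[.474,-.26,.0]])[0]
    k=1+np.argmin([np.hypot(*(c[i]-u)) if st[i,4]>400 else 1e9 for i in range(1,n)])
    mm=(l==k).astype(np.uint8); cs,_=cv2.findContours(mm,0,1); o=np.zeros_like(mm); cv2.fillPoly(o,[cv2.convexHull(np.vstack(cs))],1)
    return o.astype(float)
V=[]
for n in("wrist","top"):
    f=env.grab_frame(n); V.append((f,tray_m(f)))
for v in (V[:1],V[1:],V): print(fit(v,[.474,-.25,-8],(.094,.3,0,.036)),[x[1].sum() for x in v])
f=V[0][0]
for t in("mat","pad"):
    r=env.trace(f,t)
    if r: print(t,r[0]["score"],fit([(f,r[0]["mask"].astype(float))],[.44,-.007,0] if t=="mat" else [.63,.003,0],(.15,.15,0,.005) if t=="mat" else (.13,.18,0,.005)))
p,_=fit(V,[.474,-.25,-8],(.094,.3,0,.036))
r=env.search_frame(f,"chunk1"); print([(np.round(x["xyz"],3),round(x["score"],2)) for x in r])
h=hsv(f); 
for uv in [(227,153),(275,161),(249,184),(271,187),(298,189)]:
    w=back(f,uv,.018)[0][:2]; a=-np.radians(p[2]); d=w-p[:2]; print(np.round([np.cos(a)*d[0]-np.sin(a)*d[1],np.sin(a)*d[0]+np.cos(a)*d[1]],3))
im=f["image"].copy()
cv2.polylines(im,[cv2.convexHull(proj(f,box_pts(*p,.094,.3,0,.036)).astype(np.float32)).astype(int)],1,(0,0,255))
cv2.imwrite("pics/b_fit.png",cv2.resize(im[90:230,80:460],None,fx=2,fy=2))
E
```

```text
(array([ 0.4825584 , -0.26024995, -8.68355558]), np.float64(0.04744890914112124)) [np.float64(14484.0)]
(array([6.45449959e-01, 8.68344203e-02, 1.26445239e+02]), np.float64(3.2000293657008614)) [np.float64(1277.0)]
(array([ 0.48241329, -0.25986964, -7.89956064]), np.float64(3.3683164274428488)) [np.float64(14484.0), np.float64(1277.0)]
mat 0.62 (array([ 0.44215913, -0.00613627, -1.83646326]), np.float64(0.014692761713030746))
pad 0.9 (array([ 0.6306486 , -0.00117922, -0.06462059]), np.float64(4.154233274126702))
[(array([ 0.466, -0.172,  0.024]), 0.78), (array([ 0.459, -0.243,  0.026]), 0.58), (array([ 0.501, -0.208,  0.022]), 0.56), (array([ 0.512, -0.138,  0.027]), 0.55), (array([ 0.507, -0.176,  0.025]), 0.51)]
[-0.025  0.015]
[-0.023  0.085]
[0.016 0.052]
[0.016 0.085]
[0.014 0.124]
```

View pics/b_fit.png

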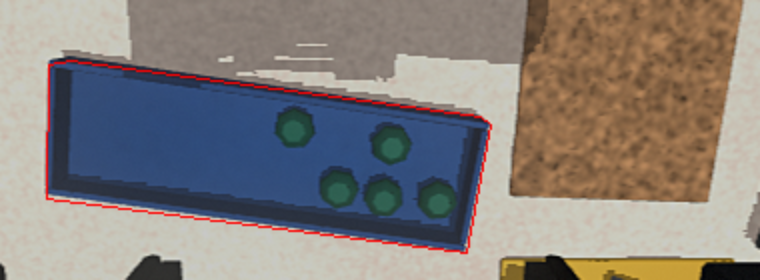

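Run:
```python
from h import *
f=env.grab_frame("wrist"); h=hsv(f)
print("col 180 (row: hsv)"); 
for r in list(range(120,140))+list(range(186,206)): print(r,h[r,180],f["image"][r,180])
```

```text
col 180 (row: hsv)
120 [ 11  36 136] [117 124 136]
121 [ 13  35 137] [118 126 137]
122 [ 12  33 139] [121 128 139]
123 [ 12  33 141] [123 130 141]
124 [ 12  33 139] [121 128 139]
125 [ 11  35 140] [121 128 140]
126 [ 14  38 148] [126 136 148]
127 [109  60  81] [81 69 62]
128 [112 125  53] [53 34 27]
129 [113 104  59] [59 41 35]
130 [113  97  55] [55 39 34]
131 [110 129  77] [77 51 38]
132 [110 146 105] [105  66  45]
133 [110 140  93] [93 59 42]
134 [110 141 101] [101  64  45]
135 [109 153 127] [127  78  51]
136 [109 154 126] [126  78  50]
137 [109 152 124] [124  77  50]
138 [109 154 124] [124  76  49]
139 [109 158 124] [124  76  47]
186 [109 123  81] [81 56 42]
187 [110 123  83] [83 57 43]
188 [109 102  70] [70 52 42]
189 [109  90  62] [62 48 40]
190 [110  88  64] [64 49 42]
191 [110  90  65] [65 50 42]
192 [111  85  63] [63 48 42]
193 [110  75  61] [61 49 43]
194 [110 111  87] [87 62 49]
195 [110 146 126] [126  79  54]
196 [109 155 117] [117  71  46]
197 [107  53 120] [120 106  95]
198 [ 27  22 216] [197 214 216]
199 [ 30  14 202] [191 202 202]
200 [ 30  10 199] [191 199 199]
201 [ 33  13 199] [189 199 198]
202 [ 33  15 199] [187 199 198]
203 [ 30  12 199] [190 199 199]
204 [ 30  10 199] [191 199 199]
205 [ 34  10 199] [191 199 198]
```

Lower saturation threshold, refit; also go look over the melter.

```bash
cat >> h.py <<'E'
def tray_mask(f,smin=60):
    h=hsv(f); m=((h[...,0]>95)&(h[...,0]<130)&(h[...,1]>=smin)).astype(np.uint8)
    m=cv2.morphologyEx(m,cv2.MORPH_OPEN,np.ones((3,3)))
    n,l,st,c=cv2.connectedComponentsWithStats(m); u=proj(f,[[.477,-.26,.0]])[0]
    k=1+np.argmin([np.hypot(*(c[i]-u)) if st[i,4]>400 else 1e9 for i in range(1,n)])
    mm=(l==k).astype(np.uint8); cs,_=cv2.findContours(mm,0,1); o=np.zeros_like(mm); cv2.fillPoly(o,[cv2.convexHull(np.vstack(cs))],1)
    return o.astype(float)
E
python3 - <<'E'
from h import *
f=env.grab_frame("wrist"); m=tray_mask(f); p,c=fit([(f,m)],[.48,-.26,-8.5],(.094,.3,0,.036)); print("tray wrist",p,c)
t=env.grab_frame("side"); mt=tray_mask(t); print("side",fit([(t,mt)],[.48,-.26,-8.5],(.094,.3,0,.036)),mt.sum())
env.goto([.50,.30,.30],[-90,0,170])
t=env.grab_frame("top"); mt=tray_mask(t); print("top",fit([(t,mt)],[.48,-.26,-8.5],(.094,.3,0,.036)),mt.sum())
f=snap("wrist","c_pot"); print(env.search_frame(f,"cover"),env.search_frame(f,"selector")); print(env.read_state()["clock"])
E
```

```text
tray wrist [ 0.47929052 -0.26131466 -8.25083304] 0.01226966107272129
side (array([ 0.47866043, -0.26527246, -7.92211461]), np.float64(0.05083872866391995)) 1699.0
top (array([ 0.47957981, -0.26228536, -8.24053986]), np.float64(0.022778995279838166)) 2966.0
[{'xyz': [0.5203, 0.3314, 0.1216], 'score': 0.78}] [{'xyz': [0.4908, 0.1853, 0.064], 'score': 0.74}]
6.5083
```

View pics/c_pot.png

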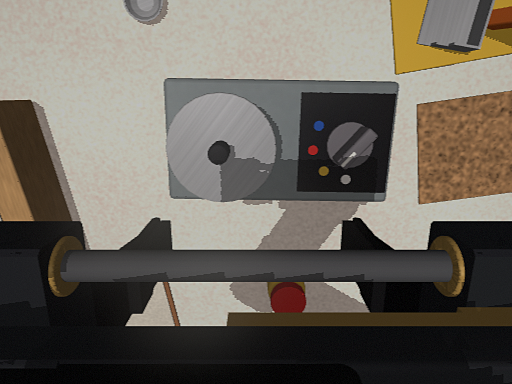

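Run:
```python
from h import *
f=env.grab_frame("wrist")
print("disc",back(f,(221,147.3),.119)[0],"grip",back(f,(219,153),.153)[0])
L,Rr=back(f,(166,147),.119)[0],back(f,(276,147),.119)[0]; print("dia",np.linalg.norm(L-Rr))
print("knob",back(f,(352,143),.094)[0])
print("corners",back(f,[(165,80),(398,83.5),(385,200.5),(169,198)],.05)[:,:2])
r=env.trace(f,"melter"); print(len(r),r[0]["score"])
m=r[0]["mask"].astype(float)
def cost(p):
    a=hullmask(f,box_pts(*p,.16,.30,0,.05)); 
    c,s=np.cos(np.radians(p[2])),np.sin(np.radians(p[2])); px,py=p[0]-s*.07,p[1]+c*.07
    t=np.linspace(0,6.3,40); 
    P=np.vstack([np.c_[px+.06*np.cos(t),py+.06*np.sin(t),0*t+.05],np.c_[px+.062*np.cos(t),py+.062*np.sin(t),0*t+.119]])
    return np.abs(np.maximum(a,hullmask(f,P))-m).sum()/m.sum()
p0=np.array([.505,.265,-10.]); S=np.array([p0]+[p0+np.eye(3)[i]*(.01,.01,3)[i] for i in range(3)])
q=minimize(cost,p0,method="Nelder-Mead",options=dict(initial_simplex=S,xatol=1e-4,fatol=1e-5)); print(q.x,q.fun)
a=np.radians(q.x[2]); print("pot",q.x[:2]+.07*np.array([-np.sin(a),np.cos(a)]),"knob",q.x[:2]-.09*np.array([-np.sin(a),np.cos(a)]))
```

```text
disc [0.52289035 0.33591124 0.119     ] grip [0.52189143 0.33475147 0.153     ]
dia 0.12281463952871763
knob [0.49750903 0.18503928 0.094     ]
corners [[0.60949086 0.39688766]
 [0.55408709 0.10914455]
 [0.40248441 0.1373143 ]
 [0.45797177 0.42912733]]
2 0.95
[  0.5065632    0.26809289 -10.89784495] 0.6037201272279213
pot [0.5197973 0.3368305] knob [0.48954794 0.17971596]
```

Run:
```python
from h import *
O=[-90,0,170]; cx,cy=.5222,.3353
env.goto([cx,cy,.20],O)
print(env.move_straight([cx,cy,.125],rate=.1,force_limit=8))
env.gripper_to(0.0,40); s=env.read_state(); print(s["opening"],s["position"],s["force"])
env.move_straight([cx,cy,.24],rate=.12); s=env.read_state(); print(s["opening"],s["force"])
f=snap("side","d1")
env.goto([.442,-.0065,.16],O)
print(env.move_straight([.442,-.0065,.0255],rate=.1,force_limit=6)); print(env.read_state()["position"])
env.gripper_to(0.6); env.move_straight([.442,-.0065,.2],rate=.2)
snap("top","d2",(150,120,410,300),3); snap("side","d3"); print(env.read_state()["clock"])
```

```text
False
0.003813388112670735 [0.52222175 0.33529435 0.12500731] [ 0.27212657  0.23654322 -0.29014123]
0.0034969473235414413 [ 0.2603358  -0.26055238  0.284621  ]
False
[ 0.44248375 -0.00635417  0.02596538]
15.75
```

View pics/d2.png

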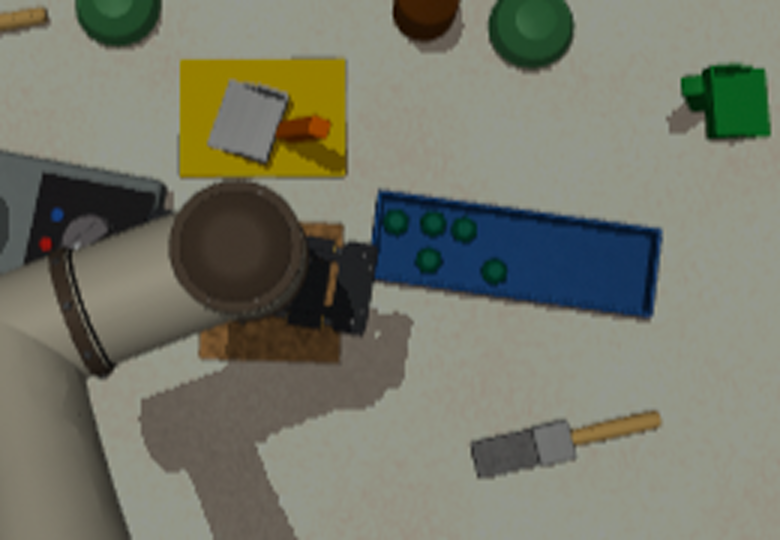

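View pics/d3.png

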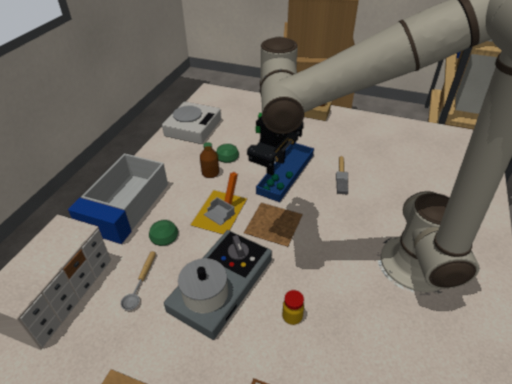

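Run:
```python
from h import *
s=env.read_state(); print(s["joint_positions"],s["position"],s["tool_rot"])
for n in("side","top","wrist"):
    f=env.grab_frame(n); print(n,proj(f,[[.442,-.0065,.2],s["position"]]),f["position"],f["orientation"])
    if n=="wrist": cv2.imwrite("pics/d4.png",f["image"])
```

```text
[ 2.03509630e+01  3.36957211e+00 -2.26300122e+01 -1.95007921e-02
 -6.41787742e+01  5.96515447e+01] [ 0.44109841 -0.00671393  0.19861198] [-8.99250076e+01 -1.62774675e-01  1.69993880e+02]
side [[274.31422622 176.64067502]
 [274.62007954 177.02699596]] [0.17533821 0.85728923 0.96698872] [  47.51324213    0.84382046 -159.26241827]
top [[237.30147857 213.26102442]
 [237.40169607 213.61459621]] [ 0.37709452 -0.05954695  1.39755381] [  5.60860807   0.29328546 -90.27781499]
wrist [[256.98467267 216.42753079]
 [257.57079646 216.9474527 ]] [ 0.51322586 -0.01822318  0.39624671] [-1.51660103e+01 -6.41708866e-02 -1.00003487e+02]
```

View pics/d4.png

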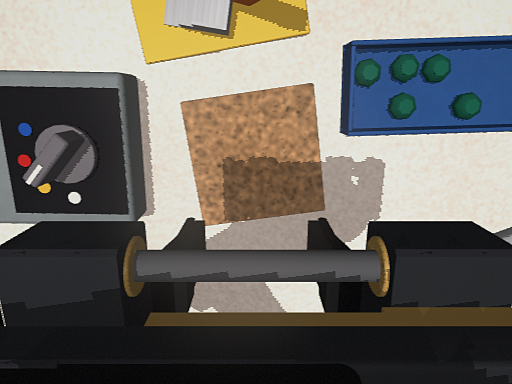

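View pics/d1.png

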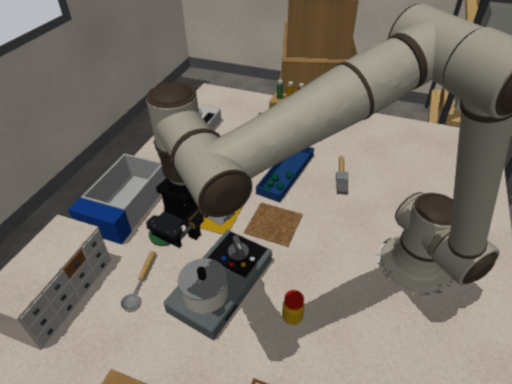

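Run:
```python
from h import *
f=env.grab_frame("side")
print(proj(f,[[.5222,.3353,.24],[.5222,.3353,.125],[.5222,.3353,.153],[.5222,.3353,.119]]))
r=env.search_frame(f,"cover"); print(r[:1])
r=env.trace(f,"cover"); m=r[0]["mask"]; ys,xs=np.nonzero(m); print(xs.min(),xs.max(),ys.min(),ys.max())
f=env.grab_frame("top"); print(proj(f,[[.5222,.3353,.153]]),env.search_frame(f,"cover")[:1])
a=cv2.imread("pics/d1.png")[130:330,120:320]; b=cv2.imread("pics/d3.png")[130:330,120:320]
cv2.imwrite("pics/d5.png",cv2.resize(np.hstack([a,b]),None,fx=2,fy=2,interpolation=cv2.INTER_CUBIC))
```

```text
[[195.53289144 245.71981333]
 [200.43104113 275.37795002]
 [199.3084018  268.5804055 ]
 [200.66621572 276.80192446]]
[{'xyz': [0.5155, 0.3375, 0.1207], 'score': 0.76}]
178 226 258 299
[[119.48530784 186.94816979]] [{'xyz': [0.5182, 0.3379, 0.1197], 'score': 0.68}]
```

View pics/d5.png

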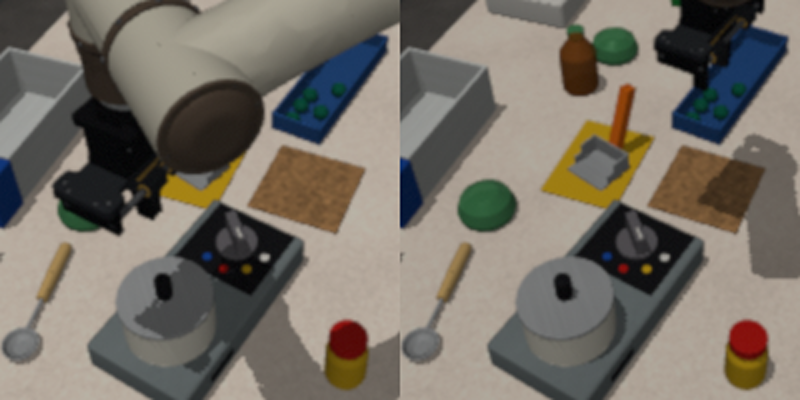

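Run:
```python
from h import *
O=[-90,0,170]; cx,cy=.5195,.337
env.gripper_to(1.0)
env.goto([cx,cy,.20],O)
f=snap("wrist","e1"); print(proj(f,[[cx,cy,.153],[cx,cy,.2]]))
env.move_straight([cx,cy,.16],rate=.1); f=snap("wrist","e2"); snap("side","e3",(120,130,320,330),3)
```

```text
[[255.67821869 195.23473924]
 [255.62181206 216.92130238]]
```

View pics/e2.png

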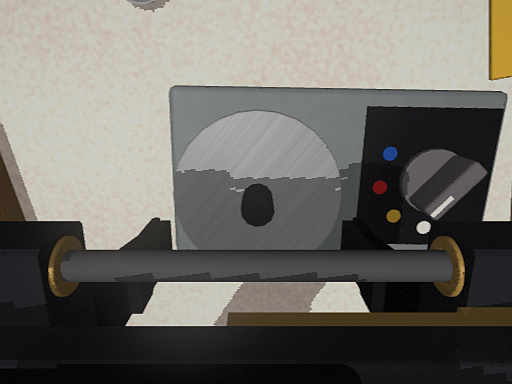

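View pics/e3.png

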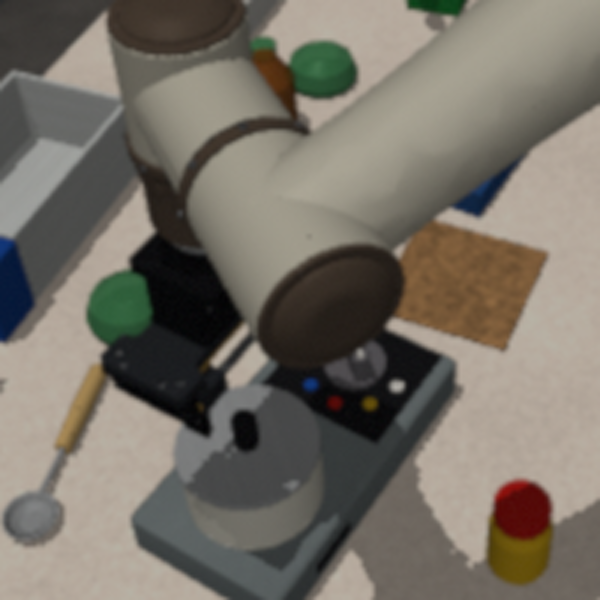

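Run:
```python
from h import *
cx,cy=.5195,.337
print(env.move_straight([cx,cy,.125],rate=.1,force_limit=8))
f=snap("wrist","e4")
env.gripper_to(0.35,40); s=env.read_state(); print(s["opening"],s["force"]); f=snap("wrist","e5")
im=np.hstack([cv2.imread("pics/e4.png"),f["image"]]); cv2.imwrite("pics/e6.png",cv2.resize(im,(800,300)))
```

```text
False
0.3514592635067183 [-0.27127742  1.04559939 -0.32450024]
```

View pics/e6.png

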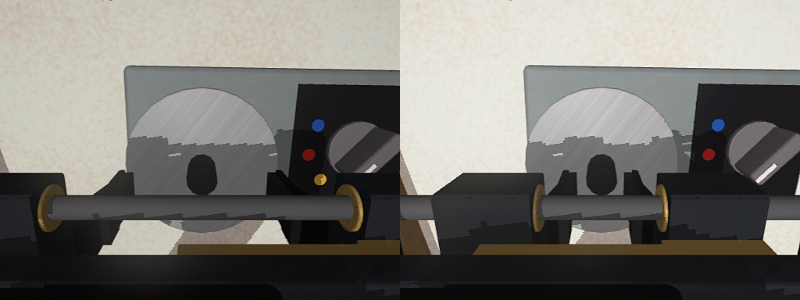

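View pics/e5.png

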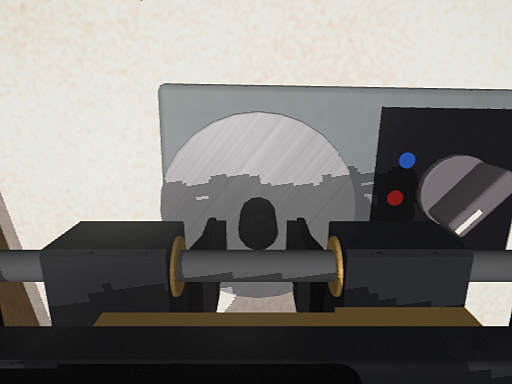

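Run:
```python
from h import *
f=env.grab_frame("wrist"); im=f["image"].copy(); print(env.read_state()["position"],env.read_state()["tool_rot"],f["position"])
t=np.linspace(0,2*np.pi,60)
for (cx,cy),col in [((.5195,.337),(0,0,255)),((.527,.337),(0,255,0))]:
    for r,z in [(.062,.119),(.011,.119),(.011,.153)]:
        cv2.polylines(im,[np.round(proj(f,np.c_[cx+r*np.cos(t),cy+r*np.sin(t),0*t+z])).astype(int)],1,col)
cv2.imwrite("pics/e7.png",im)
```

```text
[0.51949072 0.33700387 0.12496281] [-8.99969032e+01 -2.46153957e-03  1.70002185e+02] [0.59083721 0.3253026  0.32247208]
```

View pics/e7.png

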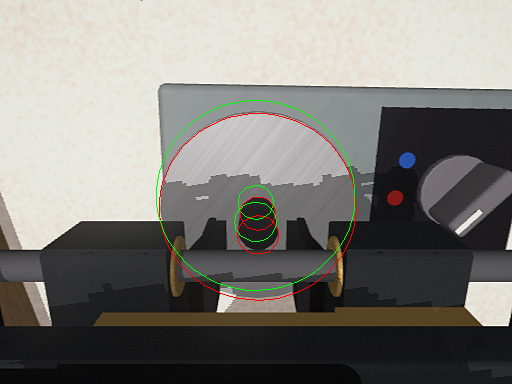

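Run:
```python
from h import *
for o in (.27,.24,.2,0):
    env.gripper_to(o,40); s=env.read_state(); print(s["opening"],s["force"])
f=snap("wrist","e8")
env.move_straight([.5195,.337,.145],rate=.05); print(env.read_state()["force"],env.read_state()["opening"]); f=snap("wrist","e9")
im=np.hstack([cv2.imread("pics/e8.png"),f["image"]]); cv2.imwrite("pics/e10.png",cv2.resize(im,(800,300)))
```

```text
0.2692682590296123 [ 0.6323627  -0.34599352  0.53570702]
0.24232877522980606 [-0.35678636  0.23194865 -0.44107608]
0.20355603173616615 [ 0.43901622  0.02505314 -0.46395982]
0.007984582871390613 [ 0.4027351  -1.03612306  0.10247999]
[-0.60205562  0.29595759 -0.01492372] 0.004078271985824068
```

View pics/e10.png

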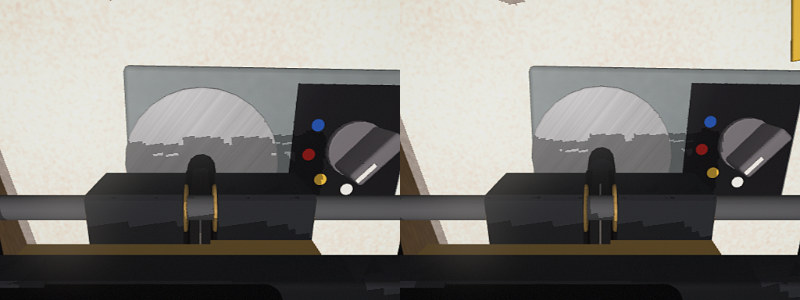

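Run:
```python
from h import *
f=snap("side","g1",(130,200,290,330),5); p=env.read_state()["position"]
print((proj(f,[p,p+[0,0,.019],[.5195,.337,.119],[.5195,.337,.153]])-[130,200])*5)
f=snap("top","g2",(80,130,240,250),5)
print((proj(f,[p,[.5195,.337,.119],[.5195,.337,.153]])-[80,130])*5)
```

```text
[[352.13722155 357.15576681]
 [348.29297948 333.62529342]
 [356.68299974 388.17031931]
 [349.95803444 347.08030237]]
[[199.04535025 291.38541406]
 [212.46321566 295.84011947]
 [194.36315649 289.4094848 ]]
```

View pics/g1.png

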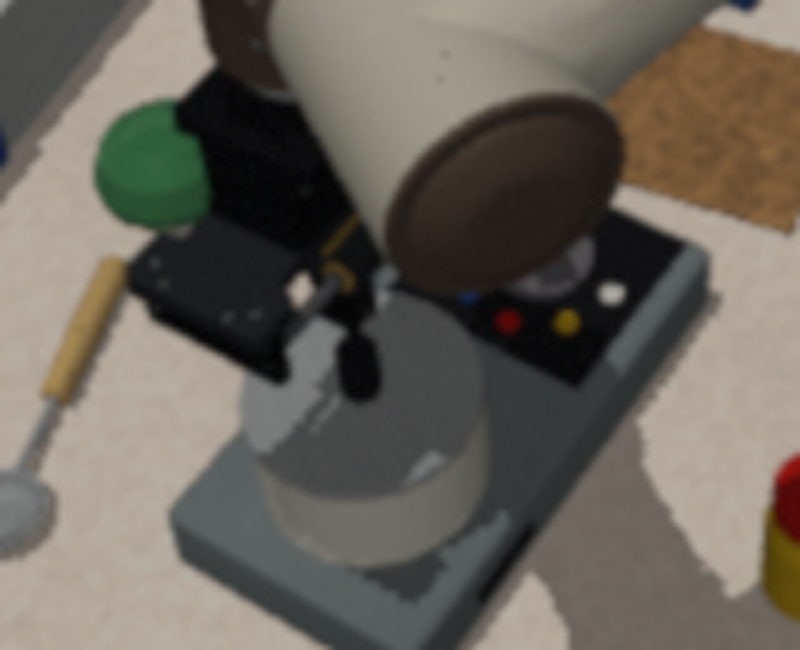

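View pics/e8.png

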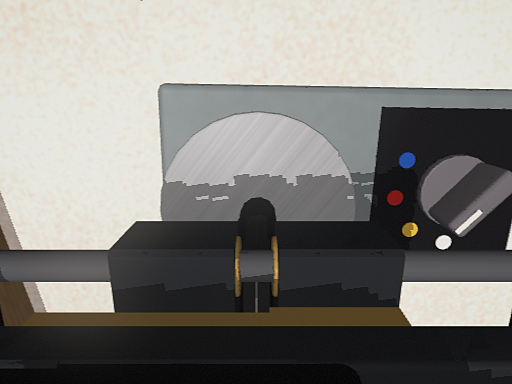

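Run:
```python
from h import *
O=[-90,0,0]
env.move_straight([.5195,.337,.25],rate=.2)
env.goto([.45,-.50,.15],O)
env.move_straight([.45,-.50,.03],rate=.12,force_limit=5); print(env.read_state()["position"])
try:
    print(env.move_straight([.45,-.50,-.05],rate=.04,force_limit=5)); 
except Exception as e: print(repr(e))
s=env.read_state(); print(s["position"],s["force"],s["clock"])
snap("side","g3"); snap("wrist","g4")
env.move_straight([.45,-.50,.05],rate=.1)
```

```text
[ 0.45060851 -0.50050826  0.03097056]
True
[ 0.44995502 -0.4999699  -0.03399538] [-0.63749729  0.85325302  4.22064314] 29.65
```

View pics/g4.png

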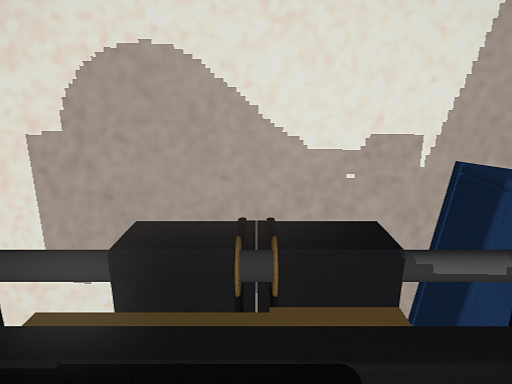

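View pics/g3.png

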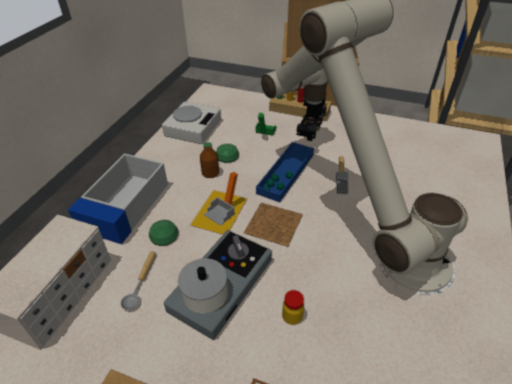

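Run:
```python
from h import *
f=env.grab_frame("wrist"); p=env.read_state()["position"]; print(p)
# tips plane z = p.z+.034
print(back(f,[(241,218),(272,218),(257,218)],p[2]+.034))
f=snap("side","g5",(270,90,350,150),10); print((proj(f,[p,p+[0,0,.034]])-[270,90])*10)
f=snap("top","g6",(380,140,460,200),10); print((proj(f,[p+[0,0,.034]])))
```

```text
[ 0.44941137 -0.49950879  0.04888285]
[[ 0.44097768 -0.50664829  0.08288285]
 [ 0.44099967 -0.49082215  0.08288285]
 [ 0.44098903 -0.49848106  0.08288285]]
[[404.37110689 399.06831962]
 [411.6142014  326.61339207]]
[[402.30479653 212.06337881]]
```

View pics/g5.png

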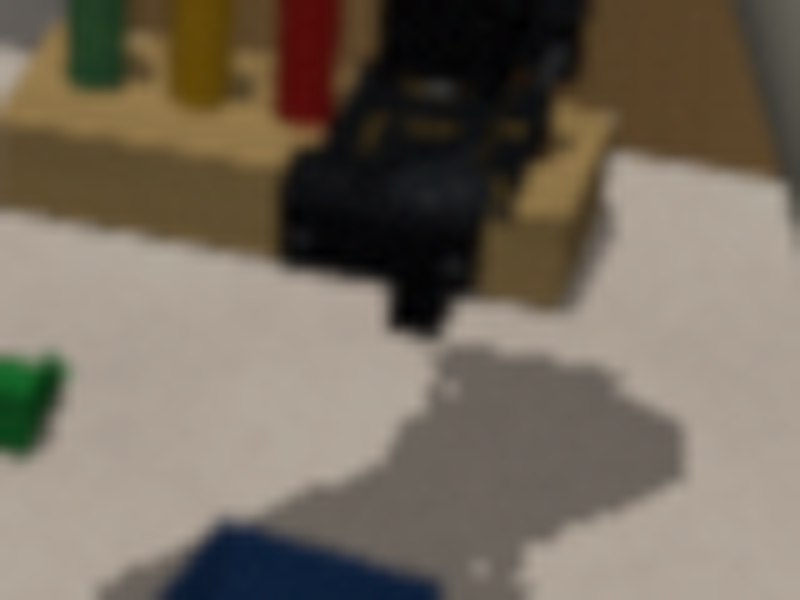

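The reported TCP sits about 34 mm beyond the real fingertips: the bench probe stopped at z = −0.034, and the side view agrees. From here on I command tip poses with that offset and retry the cover.

```bash
cat >> h.py <<'E'
TO=.0335
def tp(tip,o):
    return (np.array(tip)+TO*rot(o)[:,1]).tolist()
def tip():
    s=env.read_state(); return s["position"]-TO*rot(s["tool_rot"])[:,1]
D=lambda yaw:[-90,0,yaw]
E
python3 - <<'E'
from h import *
O=D(170); cx,cy=.5197,.3368
env.move_straight(tp([.45,-.5,.2],D(0)),rate=.2)
env.gripper_to(0.8)
env.goto(tp([cx,cy,.21],O),O)
print(env.move_straight(tp([cx,cy,.125],O),rate=.1,force_limit=8))
env.gripper_to(0.0,40); s=env.read_state(); print(s["opening"],s["force"])
env.move_straight(tp([cx,cy,.24],O),rate=.12); s=env.read_state(); print(s["opening"],s["force"],s["clock"])
f=snap("side","d6",(130,150,290,300),5)
E
```

```text
False
0.23935428832861688 [-0.72883463 -1.03493645  0.29856368]
0.24265853288675052 [ 0.55116235 -0.39032267 -2.71324174] 38.8583
```

View pics/d6.png

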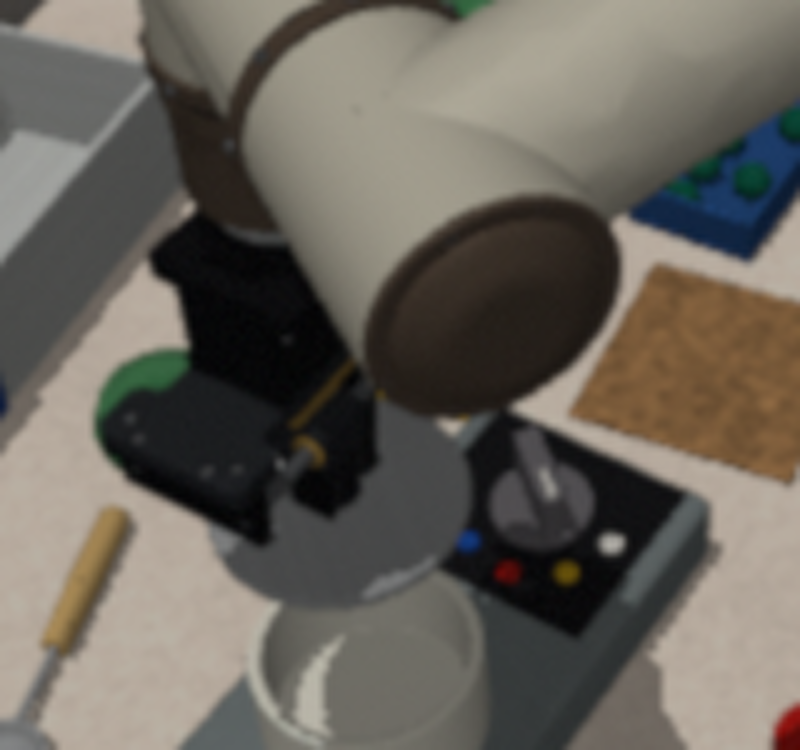

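Run:
```python
from h import *
O=D(170)
env.goto(tp([.442,-.0065,.12],O),O)
print(env.move_straight(tp([.442,-.0065,.0255],O),rate=.12,force_limit=6)); print(tip())
env.gripper_to(0.6); env.move_straight(tp([.442,-.0065,.2],O),rate=.25)
env.goto(tp([.53,0.0,.27],O),O)
f=snap("wrist","h1"); t=snap("top","h2",(180,120,330,250),5); print(env.read_state()["clock"])
for g in (f,t):
    print([(np.round(x["xyz"],3),round(x["score"],2)) for x in env.search_frame(g,"scoop")],[(np.round(x["xyz"],3),round(x["score"],2)) for x in env.search_frame(g,"cover")])
```

```text
True
[ 0.44111865 -0.00637486  0.02387653]
43.4333
[(array([0.616, 0.003, 0.01 ]), 0.6), (array([ 0.646, -0.002,  0.003]), 0.3)] [(array([ 0.452, -0.007,  0.016]), 0.84)]
[(array([ 0.636, -0.503,  0.002]), 0.58), (array([ 0.729, -0.168,  0.093]), 0.27)] [(array([ 0.438, -0.006,  0.018]), 0.83), (array([ 0.509, -0.177,  0.027]), 0.2)]
```

View pics/h1.png

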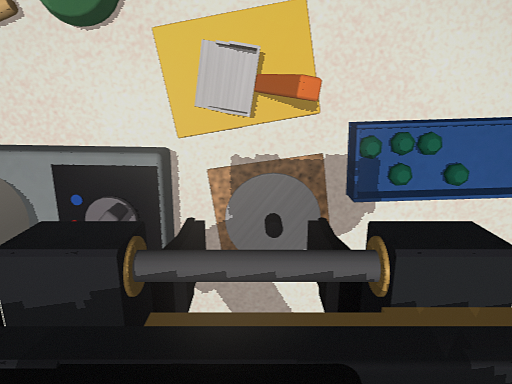

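View pics/h2.png

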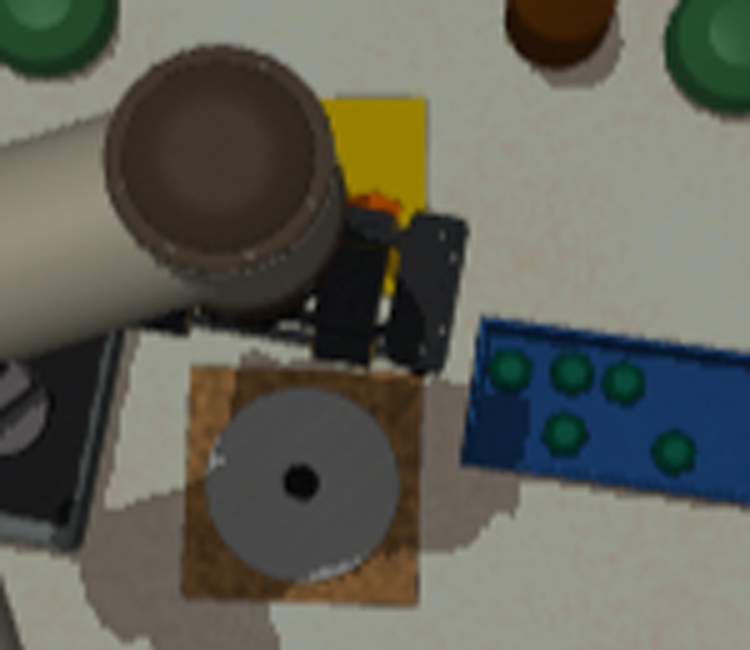

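```bash
cat >> h.py <<'E'
PAN=np.array([[x,y,z] for y in(-38,38) for x,z in[(-34,0),(-34,32),(0,32),(16,18),(34,2.5),(34,0)]])/1000
_u=np.array([-.342,0,.940]);_w=np.array([.940,0,.342])
HAN=np.array([np.array([-.043,0,.016])+_u*l+_w*a+np.array([0,b,0]) for l in(0,.115) for a in(-.011,.011) for b in(-.01,.01)])
def scoop_pts(P,x,y,yaw,z0=.005):
    c,s=np.cos(np.radians(yaw)),np.sin(np.radians(yaw))
    return np.c_[x+c*P[:,0]-s*P[:,1],y+s*P[:,0]+c*P[:,1],P[:,2]+z0]
def orange(f):
    h=hsv(f); return biggest(((h[...,0]<13)&(h[...,1]>170)&(h[...,2]>70)).astype(np.uint8)&_near(f))
def _near(f,c=(.62,0),r=.14):
    u=proj(f,[[*c,.03]])[0]; v=proj(f,[[c[0]+r,c[1],.03]])[0]; R_=np.hypot(*(v-u))
    yy,xx=np.mgrid[:384,:512]; return (np.hypot(xx-u[0],yy-u[1])<R_).astype(np.uint8)
E
python3 - <<'E'
from h import *
f=env.grab_frame("wrist"); h=hsv(f)
om=orange(f).astype(float)
n=_near(f,(.615,.01),.09)
gm=biggest(((h[...,1]<60)&(n>0)).astype(np.uint8)); 
cs,_=cv2.findContours(gm.astype(np.uint8),0,1); o=np.zeros((384,512),np.uint8); cv2.fillPoly(o,[cv2.convexHull(np.vstack(cs))],1)
print(om.sum(),gm.sum(),o.sum())
def cost(p,dbg=0):
    a=hullmask(f,scoop_pts(HAN,*p)); b=hullmask(f,scoop_pts(PAN,*p)); H=np.clip(a-b*0,0,1)
    c1=np.abs(b-np.maximum(o,0)).sum(); c2=np.abs(np.maximum(a,b)-np.maximum(om,o)).sum()
    return (c1+c2)/o.sum()
best=None
for y0 in (70,80,90):
    p0=np.array([.625,.015,y0]); S=np.array([p0]+[p0+np.eye(3)[i]*(.01,.01,5)[i] for i in range(3)])
    q=minimize(cost,p0,method="Nelder-Mead",options=dict(initial_simplex=S,xatol=1e-4,fatol=1e-5)); print(q.x,q.fun)
    if best is None or q.fun<best.fun: best=q
p=best.x; im=f["image"].copy()
for P,c in((PAN,(0,0,255)),(HAN,(255,0,0))):
    cv2.polylines(im,[np.round(cv2.convexHull(proj(f,scoop_pts(P,*p)).astype(np.float32))).astype(int)],1,c)
g=scoop_pts(np.array([[-.072,0,.096]]),*p); print("grip",g); cv2.circle(im,tuple(np.round(proj(f,g)[0]).astype(int)),2,(0,255,0),-1)
cv2.imwrite("pics/h3.png",cv2.resize(im[0:150,140:360],None,fx=3.5,fy=3.5,interpolation=cv2.INTER_CUBIC))
E
```

```text
Traceback (most recent call last):
NameError: name '_near' is not defined
```

```bash
sed -i 's/_near/near_/g; s/_u\b/u_/g; s/_w\b/w_/g' h.py
cat > sf.py <<'E'
from h import *
def scoop_fit(f,c=(.615,.01),name=None,y0s=(70,80,90),o_=None):
    h=hsv(f); 
    om=biggest(((h[...,0]<13)&(h[...,1]>170)&(h[...,2]>70)).astype(np.uint8)&near_(f,c,.14)).astype(float)
    n=near_(f,c,.09)
    gm=biggest(((h[...,1]<60)&(n>0)).astype(np.uint8)); 
    cs,_=cv2.findContours(gm.astype(np.uint8),0,1); o=np.zeros((384,512),np.uint8); cv2.fillPoly(o,[cv2.convexHull(np.vstack(cs))],1)
    print(om.sum(),gm.sum(),o.sum())
    def cost(p):
        a=hullmask(f,scoop_pts(HAN,*p)); b=hullmask(f,scoop_pts(PAN,*p))
        return (np.abs(b-o).sum()+np.abs(np.maximum(a,b)-np.maximum(om,o)).sum())/o.sum()
    best=None
    for y0 in y0s:
        p0=np.array([c[0],c[1],y0]); S=np.array([p0]+[p0+np.eye(3)[i]*(.01,.01,5)[i] for i in range(3)])
        q=minimize(cost,p0,method="Nelder-Mead",options=dict(initial_simplex=S,xatol=1e-4,fatol=1e-5)); print(q.x,q.fun)
        if best is None or q.fun<best.fun: best=q
    p=best.x; im=f["image"].copy()
    for P,cc in((PAN,(0,0,255)),(HAN,(255,0,0))):
        cv2.polylines(im,[np.round(cv2.convexHull(proj(f,scoop_pts(P,*p)).astype(np.float32))).astype(int)],1,cc)
    g=scoop_pts(np.array([[-.072,0,.096]]),*p); print("grip",g); cv2.circle(im,tuple(np.round(proj(f,g)[0]).astype(int)),2,(0,255,0),-1)
    if name:
        u=proj(f,[[*p[:2],.05]])[0].astype(int); x0=max(u[0]-100,0);y0=max(u[1]-75,0)
        cv2.imwrite(f"pics/{name}.png",cv2.resize(im[y0:y0+150,x0:x0+220],None,fx=3.5,fy=3.5,interpolation=cv2.INTER_CUBIC))
    return p
E
python3 - <<'E'
from sf import *
scoop_fit(env.grab_frame("wrist"),name="h3")
E
```

```text
1331.0 5974 12812
[ 0.61227745  0.06826503 55.94641983] 1.3892103106462692
[ 0.61204325  0.06771217 56.74811148] 1.3895664221042772
[ 0.60981586  0.06850146 50.24508458] 1.3846101311270684
grip [[0.5637715 0.0131488 0.101    ]]
```

View pics/h3.png

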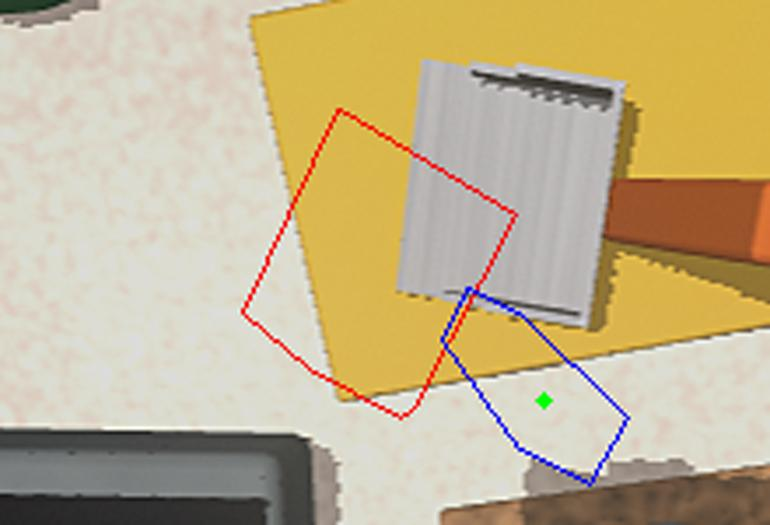

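```bash
python3 - <<'E'
s=open('sf.py').read()
s=s.replace("""    gm=biggest(((h[...,1]<60)&(n>0)).astype(np.uint8)); 
""","""    n_,l_,st_,ce_=cv2.connectedComponentsWithStats((h[...,1]<70).astype(np.uint8)); u_0=proj(f,[[*c,.01]])[0]
    k=1+np.argmin([np.hypot(*(ce_[i]-u_0)) if 500<st_[i,4]<15000 else 1e9 for i in range(1,n_)]); gm=l_==k
""")
open('sf.py','w').write(s)
E
python3 - <<'E'
from sf import *
scoop_fit(env.grab_frame("wrist"),c=(.62,.01),name="h3")
E
```

```text
1332.0 4000 4136
[6.24881054e-01 1.98570117e-02 7.07766996e+01] 0.08637572533849129
[6.24877719e-01 1.97921469e-02 7.07816586e+01] 0.08622461315280464
[6.24873272e-01 1.97868152e-02 7.07941034e+01] 0.08623972437137331
grip [[ 0.60117756 -0.04819537  0.101     ]]
```

View pics/h3.png

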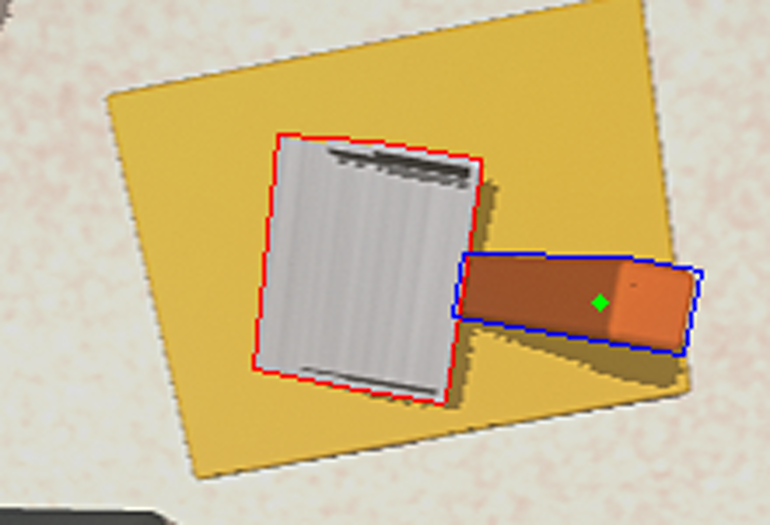

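```bash
cat > sc.py <<'E'
from sf import *
TR=(.4794,-.2615,-8.25)
def tray2w(x,y):
    a=np.radians(TR[2]); return np.array([TR[0]+np.cos(a)*x-np.sin(a)*y, TR[1]+np.sin(a)*x+np.cos(a)*y])
GD=.019   # tip -> grasp point
G=np.array([-.072,0,.096])
def tool(p,yaw,pitch,beta,s,g=G):
    """scoop origin p, yaw, nose-down pitch (deg) -> TCP cmd pos, rpy. beta: approach below horizontal"""
    Rs=R.from_euler('zy',[0,0]).as_matrix()
    Rs=R.from_euler('z',yaw,degrees=True).as_matrix()@R.from_euler('y',pitch,degrees=True).as_matrix()
    b=np.radians(beta); y=np.array([np.cos(b),0,-np.sin(b)]); z=np.array([0,s,0.]); x=np.cross(y,z)
    Rt=Rs@np.c_[x,y,z]
    pos=np.array(p)+Rs@np.array(g)+Rt[:,1]*(GD+TO)
    return pos.tolist(), R.from_matrix(Rt).as_euler('xyz',degrees=True).tolist()
def lip2o(lip,yaw,pitch):
    Rs=R.from_euler('z',yaw,degrees=True).as_matrix()@R.from_euler('y',pitch,degrees=True).as_matrix()
    return np.array(lip)-Rs@np.array([.034,0,0])
E
python3 - <<'E'
from sc import *
POT=np.array([.5195,.337])
for s in (1,-1):
  for beta in (45,60,75,90):
    def t(n,*a):
        p,o=tool(*a,beta,s); q=env.inverse_kinematics(p,o); return n+":"+("None" if q is None else str(np.round(q).astype(int)))
    print(s,beta,t("pad",[.625,.02,.005],70.8,0),t("T-",[*tray2w(0,-.065),.006],81.75,0),t("T+",[*tray2w(0,.11),.006],81.75,0),t("Tup",[*tray2w(0,.11),.16],81.75,-15))
    for yaw in (82,60,40,20):
        h=np.array([np.cos(np.radians(yaw)),np.sin(np.radians(yaw))]); L=[*(POT-.02*h),.13]
        print("   pot",yaw,t("0",lip2o([*L[:2],.17],yaw,-15),yaw,-15),t("40",lip2o(L,yaw,40),yaw,40),t("75",lip2o(L,yaw,75),yaw,75))
E
```

```text
1 45 pad:[-15  31  -2 -52 -64  22] T-:[-44  43  17 -35 -94  43] T+:[-32  34   1 -41 -81  39] Tup:[ -39   32   12  -50 -104   34]
   pot 82 0:[  1  16 -11 -66 -69  21] 40:[ 44  16  -2  -3 -67 -51] 75:[ 56  36  16  13 -97 -65]
   pot 60 0:[  6   3 -27 -76 -46  14] 40:[ 46  15  -5  -1 -65 -76] 75:[  51   40   26    5 -106  -81]
   pot 40 0:[ 27  -6 -35 -81 -12  -2] 40:[ 49  14  -7   1 -64 -99] 75:[  46   42   33   -3 -111  -96]
   pot 20 0:[  15   -5  -55 -168  -20   81] 40:[  51   14   -8    3  -64 -122] 75:[  41   41   35  -11 -112 -113]
1 60 pad:[ -6  28  -5 -36 -55   7] T-:[-39  37   9 -26 -80  39] T+:[-25  29  -5 -31 -69  31] Tup:[-34  27   9 -40 -94  30]
   pot 82 0:[ 11  12 -11 -50 -61   4] 40:[ 48  21   1   6 -78 -58] 75:[  57   43   20   18 -109  -66]
   pot 60 0:[ 24   0 -26 -47 -35 -22] 40:[ 48  21   3   2 -81 -79] 75:[  51   48   35    7 -121  -80]
   pot 40 0:None 40:[ 48  22   4  -1 -82 -97] 75:[  46   50   44   -5 -128  -97]
   pot 20 0:None 40:[  47   22    5   -5  -83 -116] 75:[  39   50   48  -18 -130 -116]
1 75 pad:[  3  27  -9 -18 -50 -11] T-:[-33  32   0 -15 -65  32
[... 2535 characters left out ...]
-100   83] 75:[  45   58   54   -8 -145   81]
   pot 20 0:[ 62  -4 -53  49 -26   6] 40:[  44   29   17  -10 -100   66] 75:[  38   57   59  -29 -147   56]
-1 90 pad:[ 11  27 -13   0 -50 150] T-:[ -26   28  -12    0  -50 -163] T+:None Tup:[ -18   17   -3  -15  -73 -165]
   pot 82 0:[ 31  11 -13 -14 -58 147] 40:[  54   33    7   18 -100  115] 75:[  59   54   22   29 -128  115]
   pot 60 0:[ 41   4 -24  -6 -49 113] 40:[  50   36   16    7 -110  100] 75:[  52   61   42   14 -145  103]
   pot 40 0:[ 53   0 -32   5 -44  74] 40:[  46   37   23   -5 -115   83] 75:[  45   65   60  -14 -160   76]
   pot 20 0:[ 62   1 -35  14 -44  38] 40:[  42   37   26  -16 -116   66] 75:[  34   62   68  -54 -163   33]
```

Run:
```python
from sc import *
B=65
p,o=tool([.6249,.0198,.005],70.8,0,B,1)
a=rot(o)[:,1]
env.gripper_to(.55)
env.goto((np.array(p)-.10*a).tolist(),o)
print(env.move_straight(p,o,rate=.1,force_limit=8)); s=env.read_state(); print(s["force"],s["position"]-p)
f=snap("wrist","i1"); snap("side","i2",(150,100,310,220),5)
```

```text
False
[-0.1252411  -0.58094016 -0.20846402] [ 0.00052869 -0.00027713  0.00075428]
```

View pics/i1.png

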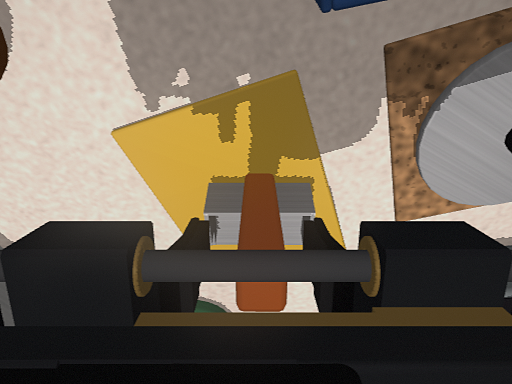

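View pics/i2.png

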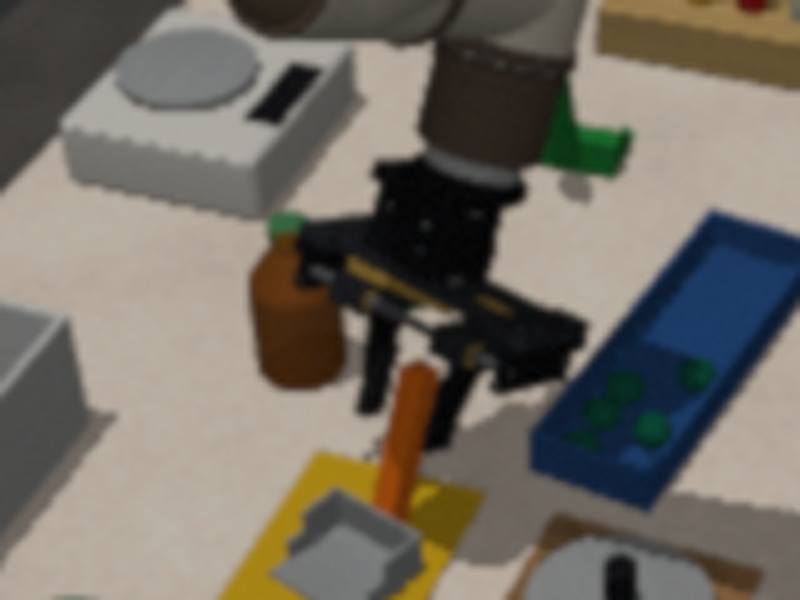

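Run:
```python
from sc import *
B=65
env.gripper_to(0,60); s=env.read_state(); print(s["opening"],s["force"])
p,o=tool([.6249,.0198,.12],70.8,0,B,1)
env.move_straight(p,o,rate=.1); s=env.read_state(); print(s["opening"],s["force"],s["wrist_torque"],s["clock"])
p,o=tool([*tray2w(0,-.062),.14],81.75,0,B,1)
env.goto(p,o)
f=snap("wrist","j1"); snap("side","j2",(150,60,400,240),3); t=snap("top","j3",(200,140,420,280),3.5); print(env.read_state()["clock"])
```

```text
0.226012749146676 [-0.58455617 -1.04821792  0.80764904]
0.22309158191749592 [-0.89603098 -0.44251316 -2.64282045] [-1.27604923  0.58627772  0.01454579] 48.375
49.925
```

View pics/j2.png

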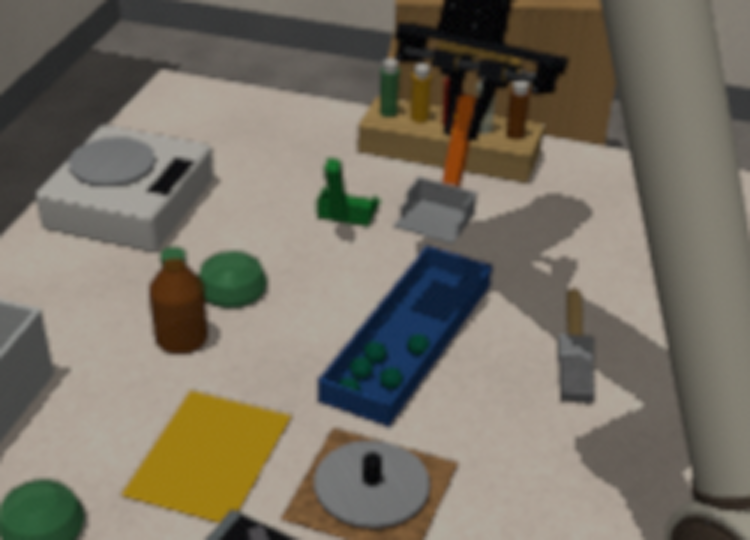

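View pics/j3.png

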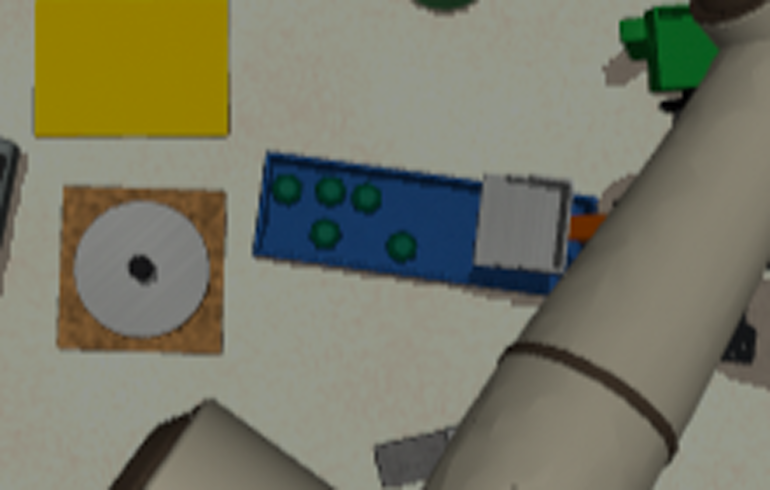

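View pics/j1.png

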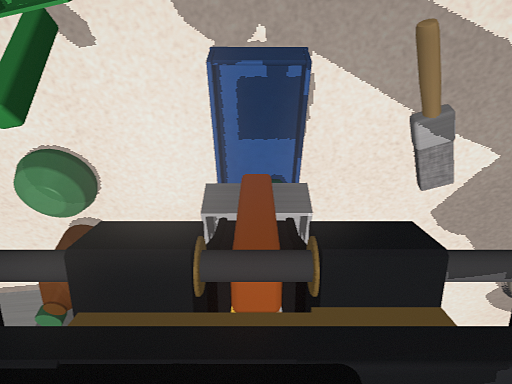

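```bash
cat >> sc.py <<'E'
def panfit(f,p0,z0,pitch=0,name=None):
    h=hsv(f); u=proj(f,[[p0[0],p0[1],z0]])[0]
    m=((h[...,1]<60)&(h[...,2]>90)).astype(np.uint8)
    n,l,st,c=cv2.connectedComponentsWithStats(m); k=l[int(round(u[1])),int(round(u[0]))]; g=(l==k).astype(np.uint8)
    cs,_=cv2.findContours(g,0,1); o=np.zeros((384,512),np.uint8); cv2.fillPoly(o,[cv2.convexHull(np.vstack(cs))],1); o=o.astype(float)
    Rp=R.from_euler('y',pitch,degrees=True).as_matrix(); P=PAN@Rp.T
    def cost(p): return np.abs(hullmask(f,scoop_pts(P,p[0],p[1],p[2],z0))-o).sum()/o.sum()
    p0=np.array(p0,float); S=np.array([p0]+[p0+np.eye(3)[i]*(.006,.006,4)[i] for i in range(3)])
    q=minimize(cost,p0,method="Nelder-Mead",options=dict(initial_simplex=S,xatol=1e-4,fatol=1e-5)); return q.x,q.fun,o.sum()
E
python3 - <<'E'
from sc import *
e=tray2w(0,-.062); print(e)
t=env.grab_frame("top"); s=env.grab_frame("side")
for z in (.135,.14,.145): print(z,"top",panfit(t,[*e,81.75],z),"side",panfit(s,[*e,81.75],z))
E
```

```text
[ 0.47050346 -0.32285839]
0.135 top (array([ 0.57904688, -0.74010955, 70.80619937]), np.float64(0.9957583559076408), np.float64(195281.0)) side (array([-0.11606921,  0.34408899, 21.90893919]), np.float64(0.9882399690695077), np.float64(151307.0))
0.14 top (array([ 0.70589373, -0.7538958 , 81.4913989 ]), np.float64(0.9957663571980889), np.float64(195281.0)) side (array([-0.11775586,  0.34537444, 20.49993129]), np.float64(0.9880846557000007), np.float64(151307.0))
0.145 top (array([ 0.64911669, -0.75006121, 84.45920363]), np.float64(0.9957221900748152), np.float64(195281.0)) side (array([-0.08417075,  0.36040153, 19.51781942]), np.float64(0.9881457896858704), np.float64(151307.0))
```

Run:
```python
from sc import *
p,o=tool([*tray2w(0,-.062),.042],81.75,0,65,1)
env.move_straight(p,o,rate=.12,force_limit=10)
f=snap("wrist","j4",(170,130,340,260),4.5); t=snap("top","j5",(260,170,400,250),5.5); snap("side","j6",(240,120,340,200),7.5);print(env.read_state()["clock"])
e=tray2w(0,-.062)
for x,y in[(-.038,-.034),(-.038,.034),(.038,-.034),(.038,.034)]: pass
P=scoop_pts(PAN,*e,81.75,.042); im=cv2.imread("pics/j5.png")
uv=(proj(t,P)-[260,170]+.5)*5.5; cv2.polylines(im,[np.round(cv2.convexHull(uv.astype(np.float32))).astype(int)],1,(0,0,255)); cv2.imwrite("pics/j5.png",im)
```

```text
51.1417
```

View pics/j5.png

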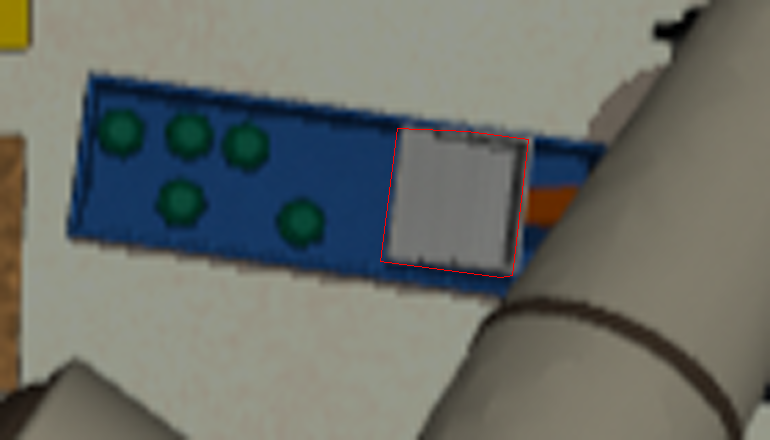

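View pics/j6.png

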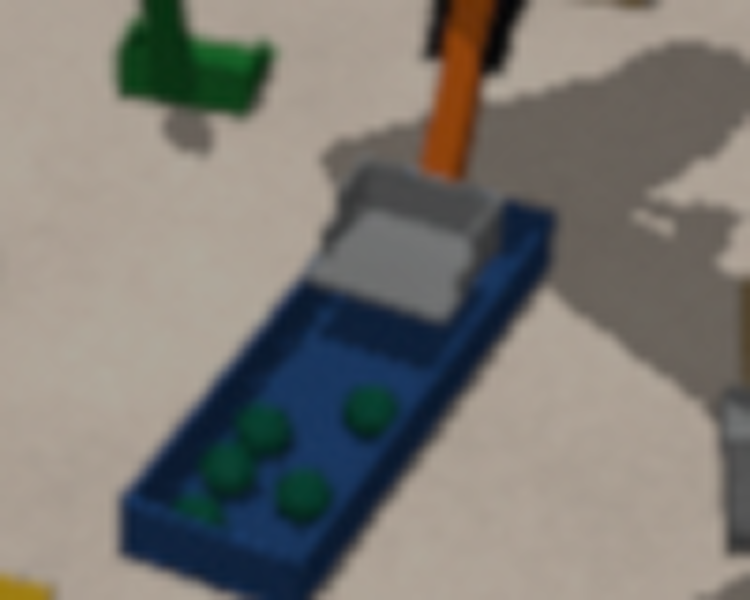

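View pics/j4.png

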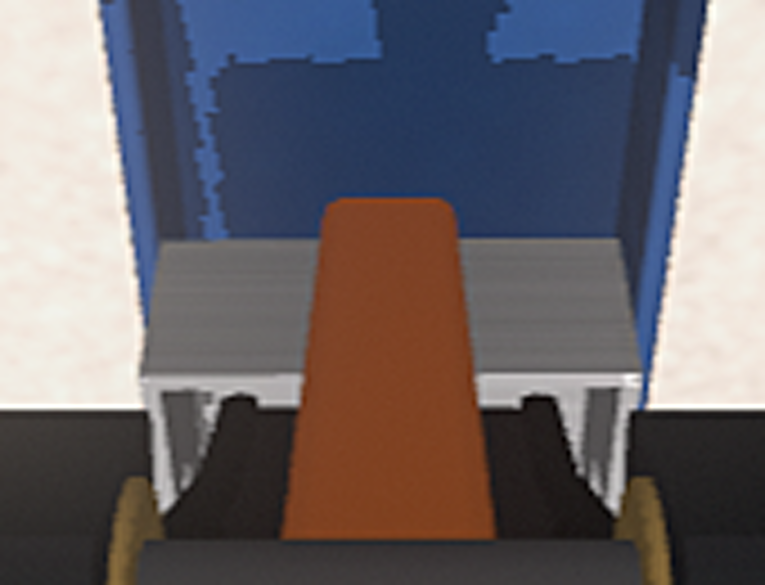

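Run:
```python
from sc import *
X=-.0027
p,o=tool([*tray2w(X,-.062),.042],81.75,0,65,1)
env.move_straight(p,o,rate=.05)
f=snap("wrist","j7",(170,130,340,260),4.5)
```

```text
(no output)
```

View pics/j7.png

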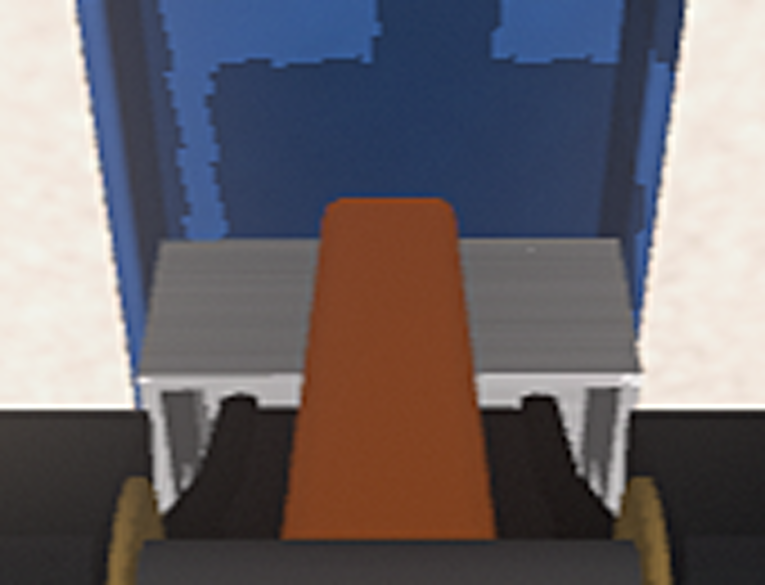

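Run:
```python
from sc import *
X=-.0021
p,o=tool([*tray2w(X,-.062),.042],81.75,0,65,1); env.move_straight(p,o,rate=.05)
p,o=tool([*tray2w(X,-.062),.0],81.75,0,65,1)
print(env.move_straight(p,o,rate=.05,force_limit=4)); s=env.read_state(); print(s["position"]-np.array(p),s["force"],s["wrist_torque"],s["clock"])
t=snap("top","k1",(260,170,400,250),5.5); snap("side","k2",(240,120,340,200),7.5)
```

```text
True
[-0.00055467  0.00032582  0.00491006] [-1.00450855  0.20820998  3.7454114 ] [-0.22770464  0.11709698  0.0266186 ] 52.3917
```

View pics/k2.png

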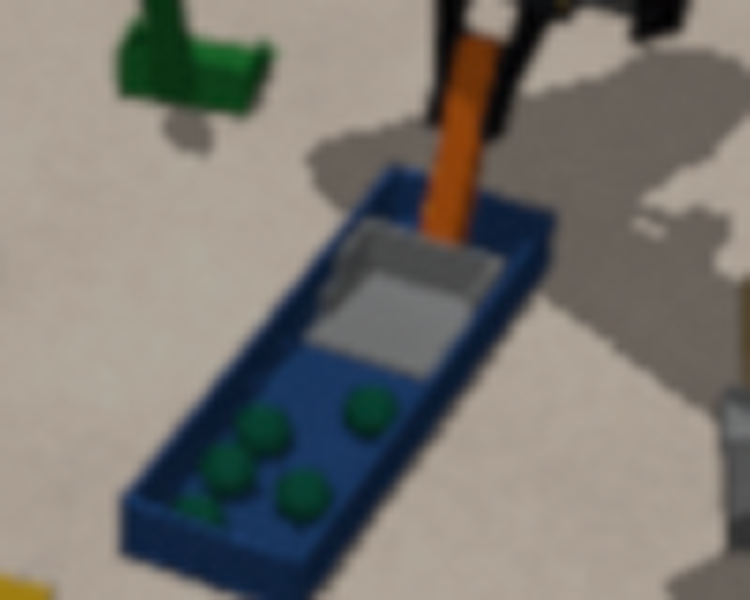

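View pics/k1.png

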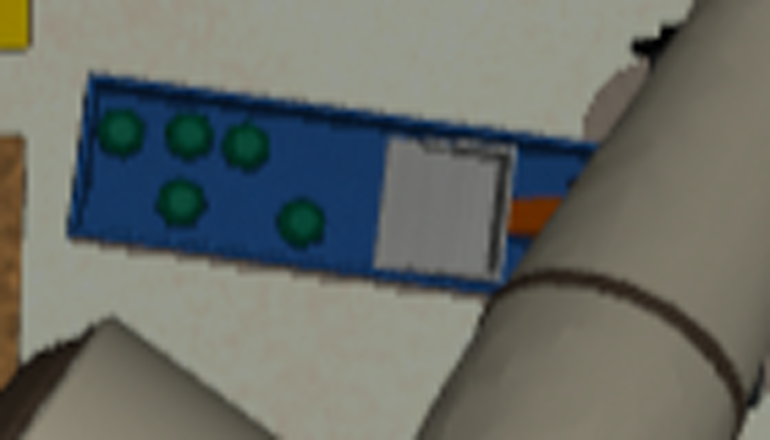

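Run:
```python
from sc import *
X=-.0021
for y in (.04,.085,.108):
    p,o=tool([*tray2w(X,y),.0046],81.75,.4,65,1)
    print(y,env.move_straight(p,o,rate=.07,force_limit=14)); s=env.read_state(); print(np.round(s["position"]-np.array(p),4),s["force"],s["wrist_torque"],s["clock"])
t=snap("top","k3",(250,170,390,250),5.5); snap("side","k4",(240,120,340,200),7.5)
```

```text
0.04 False
[ 0.0005 -0.0003  0.0006] [ 0.47098533 -4.38922415  4.83165233] [-0.88468681  0.24405828 -0.05610555] 54.0917
0.085 False
[0.0006 0.     0.0004] [ 1.1254965  -3.44710955  5.35713008] [-0.41703708 -0.06021893 -0.21118484] 54.8833
0.108 False
[ 0.001  -0.0023  0.0009] [ 0.35767108 -7.3246203   6.59835468] [-1.7510648   0.30049575 -0.03315187] 55.3583
```

View pics/k4.png

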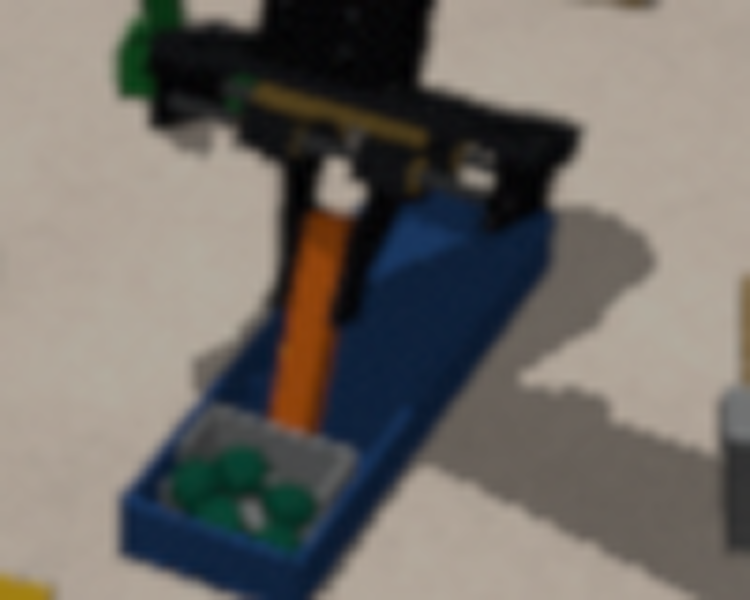

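View pics/k3.png

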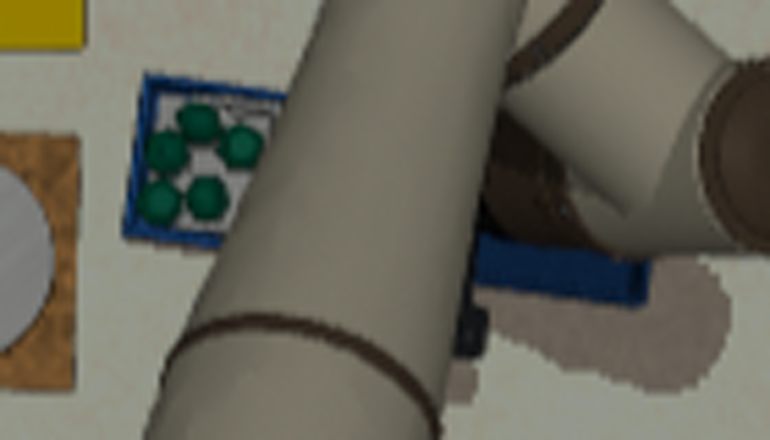

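Run:
```python
from sc import *
X=-.0021; y=.107
p,o=tool([*tray2w(X,y),.026],81.75,-12,65,1); env.move_straight(p,o,rate=.04)
p,o=tool([*tray2w(X,y-.002),.05],81.75,-16,65,1); env.move_straight(p,o,rate=.05)
snap("side","k5",(240,120,340,200),7.5)
p,o=tool([*tray2w(X,y-.01),.17],81.75,-16,65,1); env.move_straight(p,o,rate=.08)
s=env.read_state(); print(s["force"],s["clock"])
t=snap("top","k6",(200,140,400,260),4); snap("side","k7",(200,60,340,190),5)
```

```text
[ 0.0243312  -0.49190384 -3.17629353] 58.2167
```

View pics/k7.png

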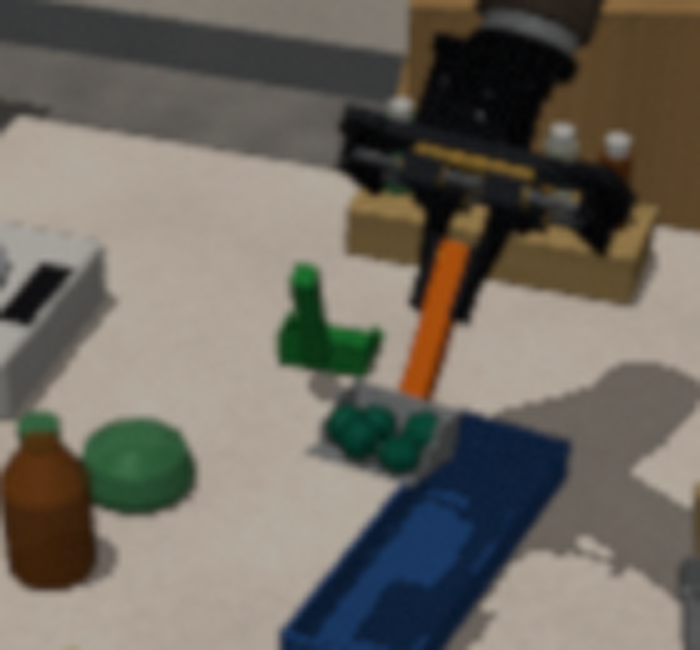

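View pics/k6.png

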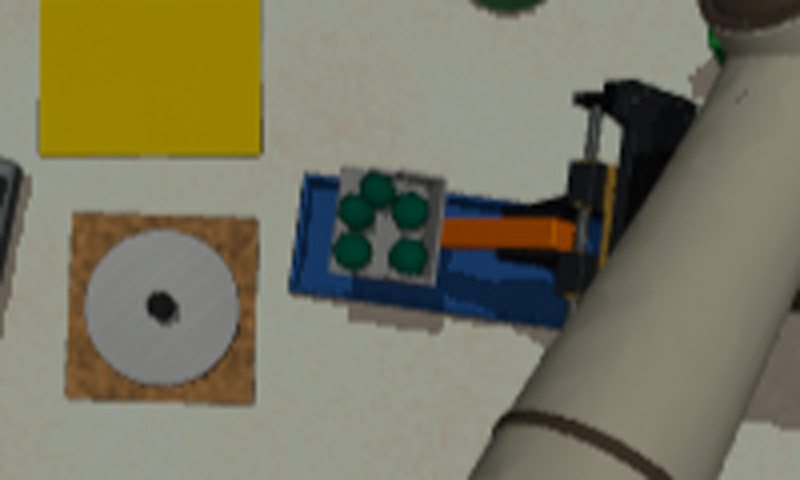

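```bash
cat >> sc.py <<'E'
POT=np.array([.5195,.337]); PY=82
def hd(y): return np.array([np.cos(np.radians(y)),np.sin(np.radians(y))])
E
python3 - <<'E'
from sc import *
X=-.0021
p,o=tool([*tray2w(X,.095),.175],81.75,-25,65,1); env.move_straight(p,o,rate=.06)
L=POT-.024*hd(PY)
def at(z,pitch,back=0):
    return tool(lip2o([*(L-back*hd(PY)),z],PY,pitch),PY,pitch,65,1)
p,o=at(.20,-24,.03); env.move_straight(p,o,rate=.16)
s=env.read_state(); print(s["force"],s["clock"])
p,o=at(.15,-20); env.move_straight(p,o,rate=.08)
snap("top","l1",(80,120,280,260),4); snap("side","l2",(130,130,330,330),3.5)
E
```

```text
[ 0.22898524  0.40096634 -4.47069831] 61.4083
```

View pics/l2.png

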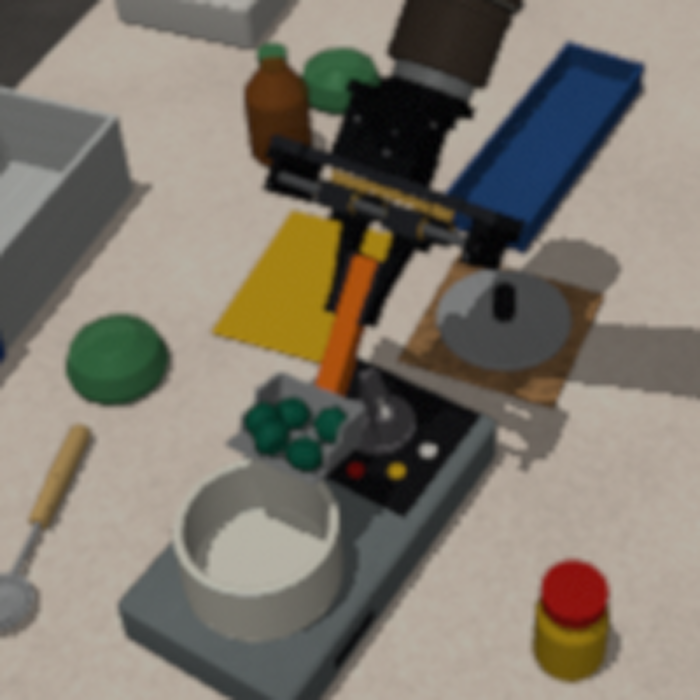

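View pics/l1.png

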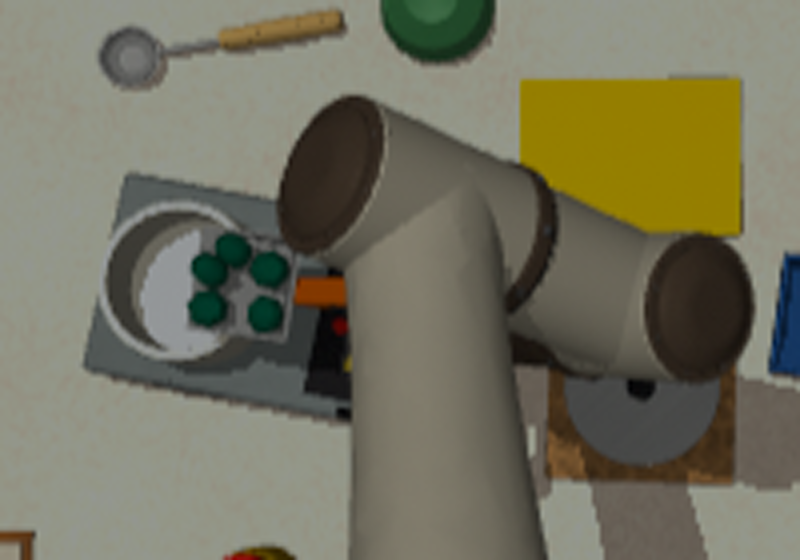

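Run:
```python
from sc import *
L=POT-.024*hd(PY)
def at(z,pitch,back=0):
    return tool(lip2o([*(L-back*hd(PY)),z],PY,pitch),PY,pitch,65,1)
for z,pi in ((.14,-8),(.13,4),(.127,14),(.127,24),(.127,34)):
    p,o=at(z,pi); env.move_straight(p,o,rate=.1,force_limit=15)
snap("side","l3",(130,130,330,330),3.5); t1=env.read_state()["clock"]
for z,pi in ((.127,46),(.127,58),(.128,68),(.130,76)):
    p,o=at(z,pi); print(env.move_straight(p,o,rate=.12,force_limit=15))
env.dwell(.4)
snap("side","l4",(130,130,330,330),3.5); s=env.read_state(); print(t1,s["clock"],s["force"])
```

```text
False
False
False
False
64.2 65.9833 [ 0.02180131 -0.37319439 -2.68874779]
```

View pics/l3.png

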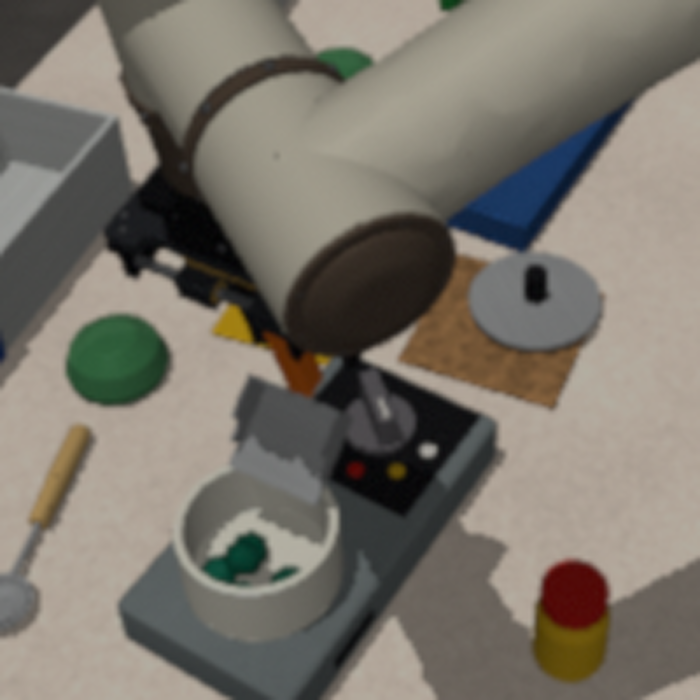

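View pics/l4.png

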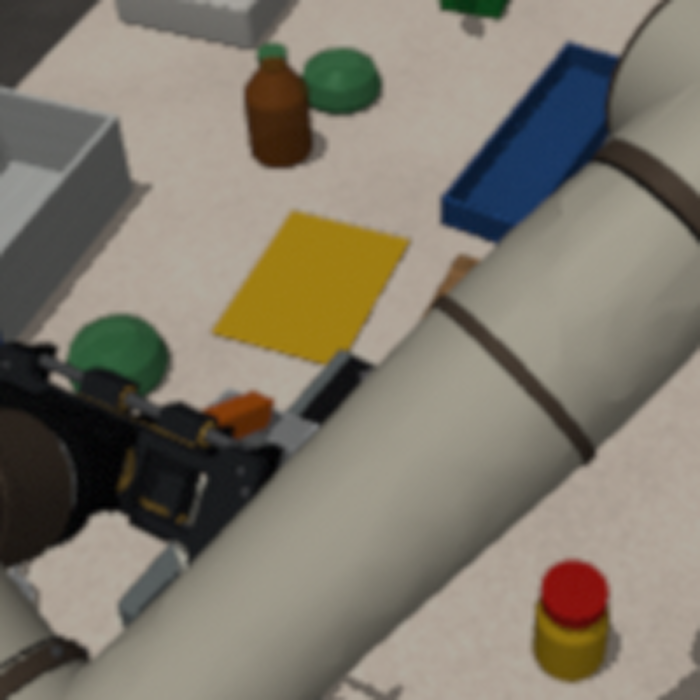

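Run:
```python
from sc import *
L=POT-.024*hd(PY)
def at(z,pitch,back=0):
    return tool(lip2o([*(L-back*hd(PY)),z],PY,pitch),PY,pitch,65,1)
for z,pi in ((.14,58),(.15,40),(.16,22),(.18,0)):
    p,o=at(z,pi); env.move_straight(p,o,rate=.15,force_limit=20)
p,o=at(.22,0,.12); env.move_straight(p,o,rate=.15,force_limit=20)
f=snap("side","m1",(130,130,330,330),3.5); t=snap("top","m2",(80,120,280,260),4); w=snap("wrist","m3"); print(env.read_state()["clock"],env.read_state()["force"])
for g in (f,t): print([(np.round(x["xyz"],3),round(x["score"],2)) for x in env.search_frame(g,"chunk1")],[(np.round(x["xyz"],3),round(x["score"],2)) for x in env.search_frame(g,"cover")])
```

```text
69.0667 [-0.28613272  0.64334799 -2.85568771]
[(array([0.512, 0.355, 0.079]), 0.64), (array([0.536, 0.356, 0.075]), 0.64), (array([0.529, 0.334, 0.078]), 0.47)] [(array([ 0.416, -0.035,  0.02 ]), 0.65)]
[(array([0.509, 0.372, 0.081]), 0.62)] [(array([ 0.416, -0.034,  0.021]), 0.88)]
```

View pics/m1.png

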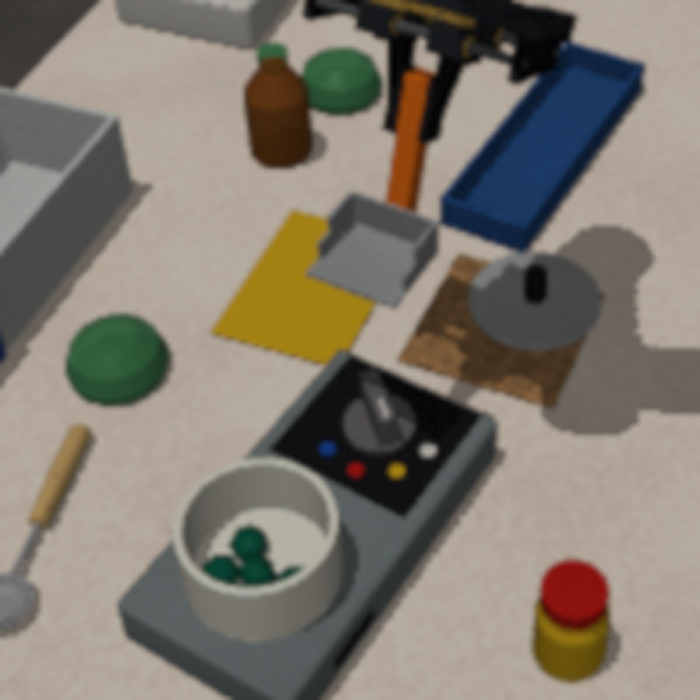

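View pics/m2.png

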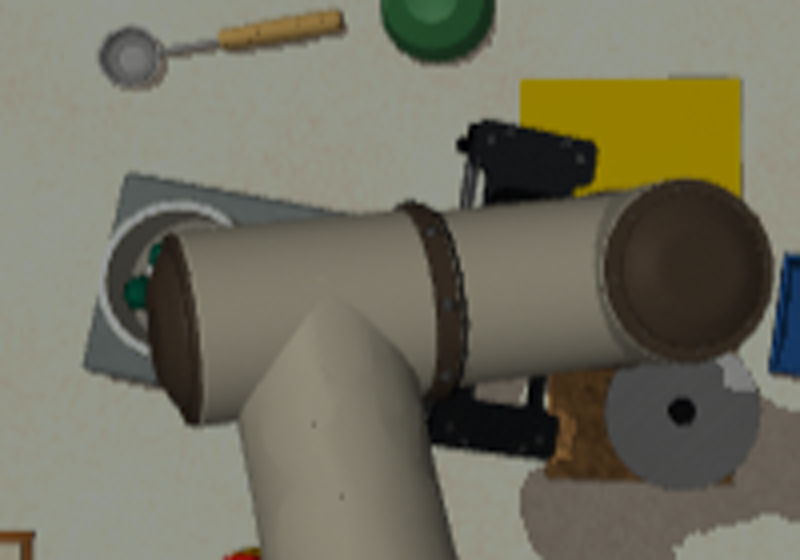

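Run:
```python
from sc import *
P=[.628,.012]; Y=72
p,o=tool([*P,.16],Y,0,65,1); env.goto(p,o)
p,o=tool([*P,.02],Y,0,65,1); env.move_straight(p,o,rate=.12,force_limit=15)
p,o=tool([*P,.0],Y,0,65,1); print(env.move_straight(p,o,rate=.03,force_limit=3)); s=env.read_state(); print(s["position"]-np.array(p),s["force"],s["wrist_torque"])
snap("side","n1",(150,100,310,220),5)
```

```text
True
[-7.78093954e-05 -7.01172601e-05  4.97322068e-03] [ 0.30312616 -0.72682544  3.93802202] [-0.1869367   0.34672349  0.02470546]
```

View pics/n1.png

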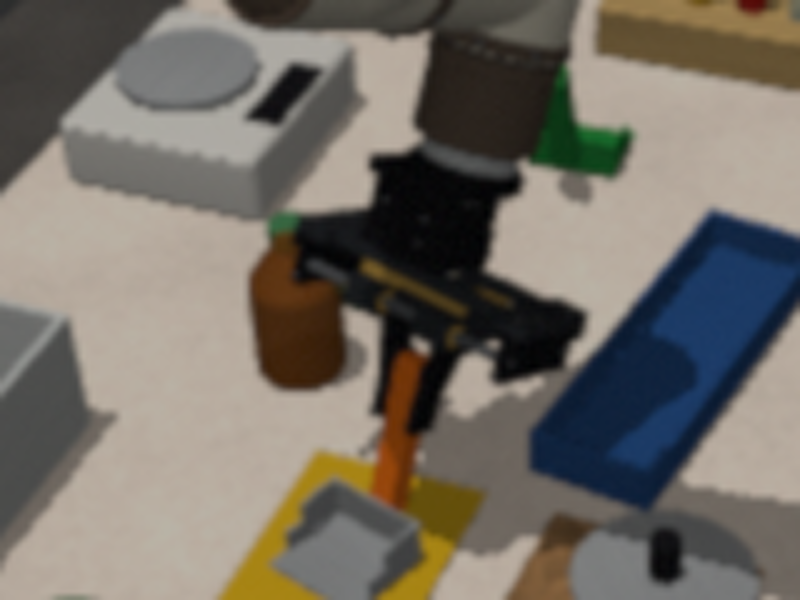

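Flat on the pad, and the tray is empty. I'll release the scoop, retreat, and check the pot and cover.

Run:
```python
from sc import *
env.gripper_to(.55)
s=env.read_state(); a=rot(s["tool_rot"])[:,1]
env.move_straight((s["position"]-.12*a).tolist(),rate=.12)
O=D(170)
env.goto(tp([.49,.32,.30],O),O)
w=snap("wrist","q1"); t=snap("top","q2",(190,120,350,260),4.5)
print(env.read_state()["clock"])
print(env.search_frame(t,"cover")[:1])
sd=snap("side","q3",(130,130,330,330),3.5)
```

```text
75.6583
[{'xyz': [0.4196, -0.0345, 0.0189], 'score': 0.76}]
```

View pics/q1.png

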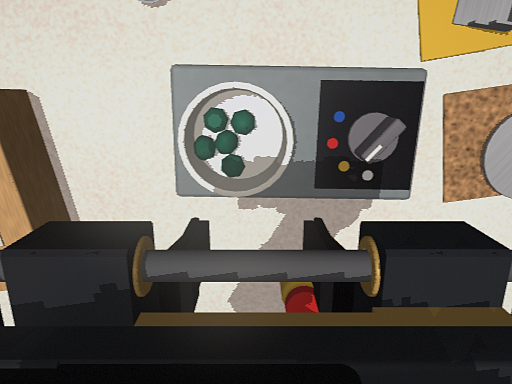

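View pics/q2.png

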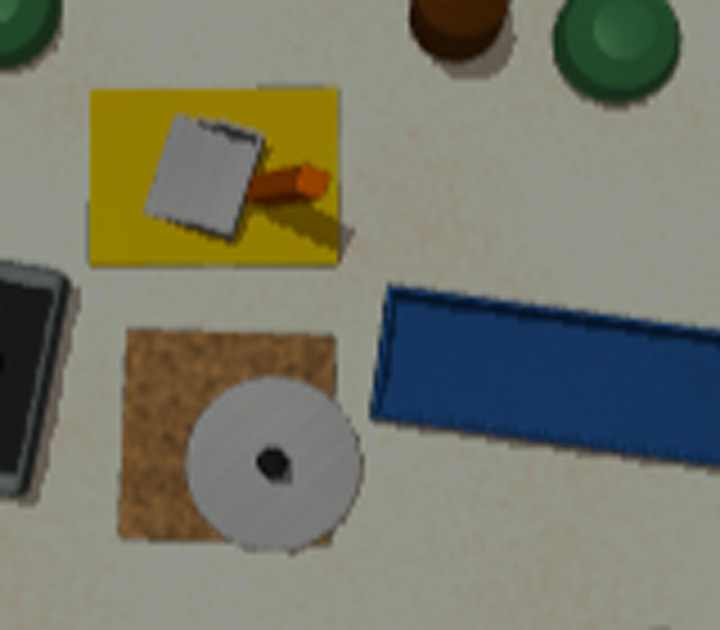

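View pics/q3.png

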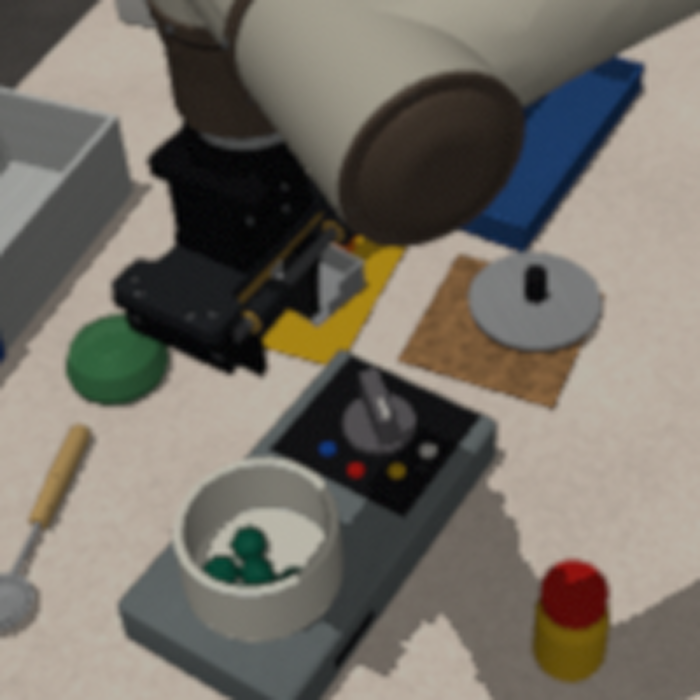

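```bash
cat >> sc.py <<'E'
def circfit(f,mask,r,z,p0):
    t=np.linspace(0,2*np.pi,72,endpoint=False)
    def cost(p): return np.abs(hullmask(f,np.c_[p[0]+r*np.cos(t),p[1]+r*np.sin(t),0*t+z])-mask).sum()/mask.sum()
    p0=np.array(p0); S=np.array([p0,p0+[.006,0],p0+[0,.006]])
    q=minimize(cost,p0,method="Nelder-Mead",options=dict(initial_simplex=S,xatol=1e-4,fatol=1e-5)); return q.x,q.fun
E
python3 - <<'E'
from sc import *
w=env.grab_frame("wrist")
print("pot eye",back(w,(236,140),.112)[0], np.linalg.norm(back(w,(178,140),.112)-back(w,(294,140),.112)))
im=w["image"].copy(); t=np.linspace(0,2*np.pi,60)
for c in [(.5195,.337)]:
    for r in (.06,.053): cv2.polylines(im,[np.round(proj(w,np.c_[c[0]+r*np.cos(t),c[1]+r*np.sin(t),0*t+.112])).astype(int)],1,(0,0,255))
cv2.imwrite("pics/q4.png",cv2.resize(im[60:220,160:440],None,fx=2.8,fy=2.8,interpolation=cv2.INTER_CUBIC))
O=D(170); env.goto(tp([.40,-.035,.20],O),O)
w=snap("wrist","q5"); im=w["image"].copy()
for r,z in((.062,.018),(.011,.052),(.011,.018)): cv2.polylines(im,[np.round(proj(w,np.c_[.4185+r*np.cos(t),-.0345+r*np.sin(t),0*t+z])).astype(int)],1,(0,0,255))
cv2.imwrite("pics/q6.png",im); print(env.read_state()["clock"])
r=env.trace(w,"cover"); print(r[0]["score"])
E
```

```text
pot eye [0.52121065 0.33535328 0.112     ] 0.11966227091958119
77.275
0.91
```

View pics/q4.png

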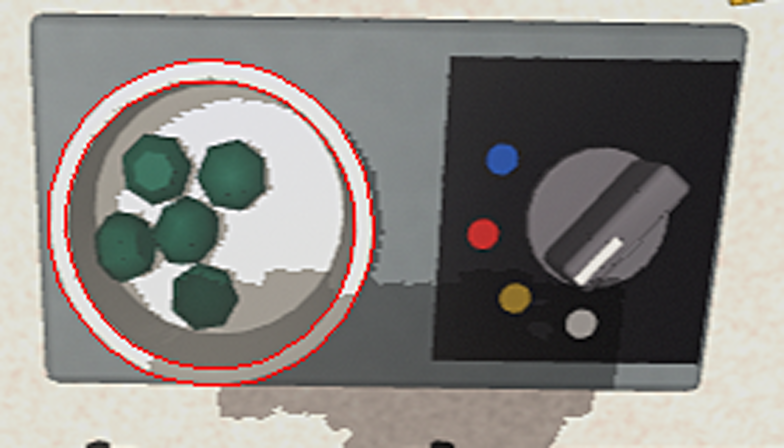

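View pics/q6.png

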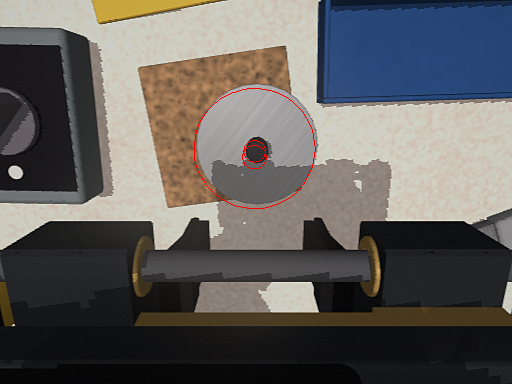

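Run:
```python
from sc import *
O=D(170); c=[.4213,-.0357]
env.gripper_to(.6)
env.goto(tp([*c,.12],O),O)
print(env.move_straight(tp([*c,.0245],O),rate=.1,force_limit=8))
env.gripper_to(0.0,40); s=env.read_state(); print(s["opening"])
env.move_straight(tp([*c,.2],O),rate=.15); s=env.read_state(); print(s["opening"],s["force"],s["clock"])
env.goto(tp([.520,.3365,.20],O),O)
env.move_straight(tp([.520,.3365,.150],O),rate=.12,force_limit=10)
w=snap("wrist","r1"); snap("side","r2",(130,150,290,300),5)
```

```text
False
0.24203256063580897
0.2438097797524542 [-0.16020656  0.66239196 -2.15221865] 81.225
```

View pics/r1.png

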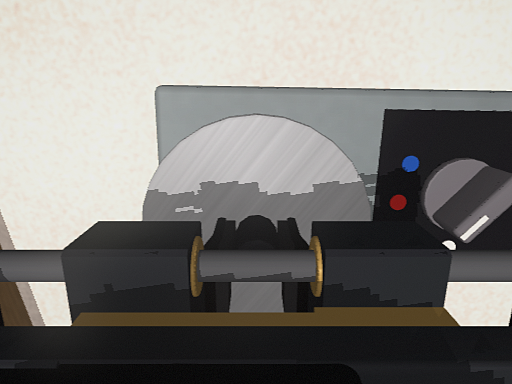

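View pics/r2.png

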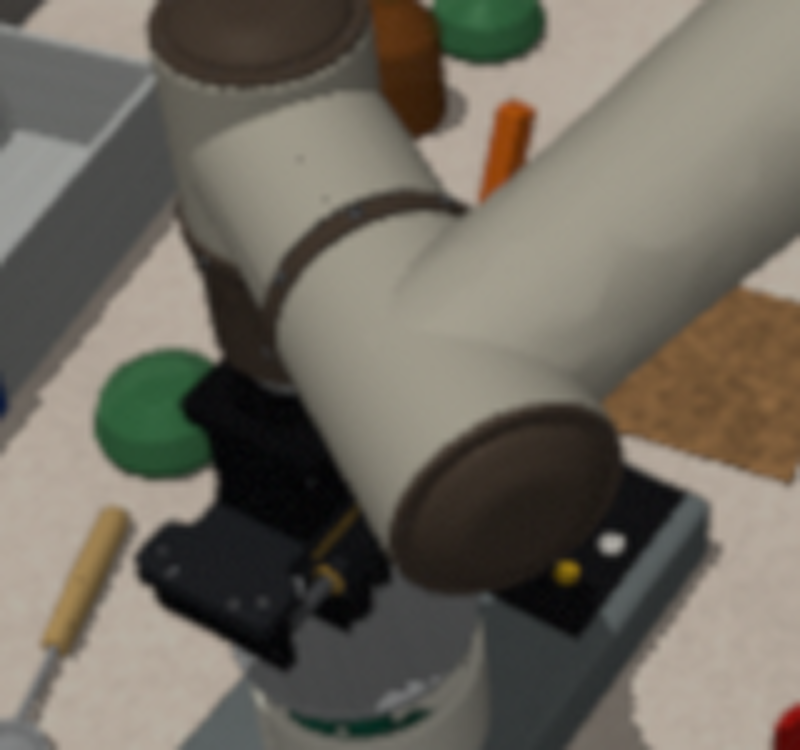

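Run:
```python
from sc import *
O=D(170); w=env.grab_frame("wrist"); t=np.linspace(0,2*np.pi,90)
for c in((.52,.3365),(.524,.3365),(.516,.3365)):
    q=proj(w,np.c_[c[0]+.062*np.cos(t),c[1]+.062*np.sin(t),0*t+.144]); print(c,"top row",q[:,1].min(),"L,R at row 200",q[:,0].min(),q[:,0].max())
print(env.move_straight(tp([.520,.3365,.1225],O),rate=.05,force_limit=5)); s=env.read_state(); print(tip(),s["force"])
```

```text
(0.52, 0.3365) top row 118.1658031141531 L,R at row 200 143.72624569261586 373.3620926184248
(0.524, 0.3365) top row 110.01417274230312 L,R at row 200 141.80808368425338 372.7133018577141
(0.516, 0.3365) top row 126.21994947767315 L,R at row 200 145.62335740311394 374.00371264079513
True
[0.51962828 0.33631314 0.1248999 ] [-0.58317703  0.55409811  2.91595825]
```

Run:
```python
from sc import *
O=D(170)
env.gripper_to(.6); env.move_straight(tp([.520,.3365,.21],O),rate=.15)
env.goto(tp([.44,.25,.27],O),O)
w=snap("wrist","s1"); im=w["image"].copy(); t=np.linspace(0,2*np.pi,60)
for r,z in((.062,.119),(.011,.153),(.06,.112)): cv2.polylines(im,[np.round(proj(w,np.c_[.520+r*np.cos(t),.3365+r*np.sin(t),0*t+z])).astype(int)],1,(0,0,255))
cv2.imwrite("pics/s2.png",im)
snap("side","s3",(130,150,330,330),4); snap("top","s4",(80,120,280,260),4)
print(env.read_state()["clock"])
```

```text
86.1667
```

View pics/s2.png

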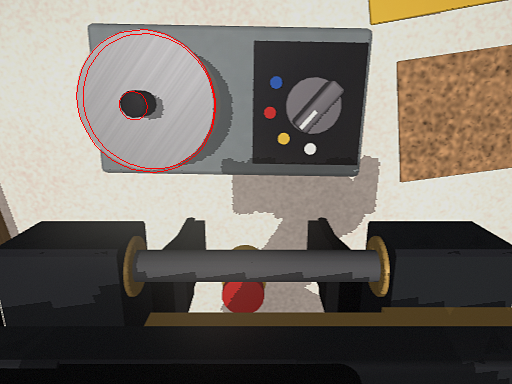

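View pics/s3.png

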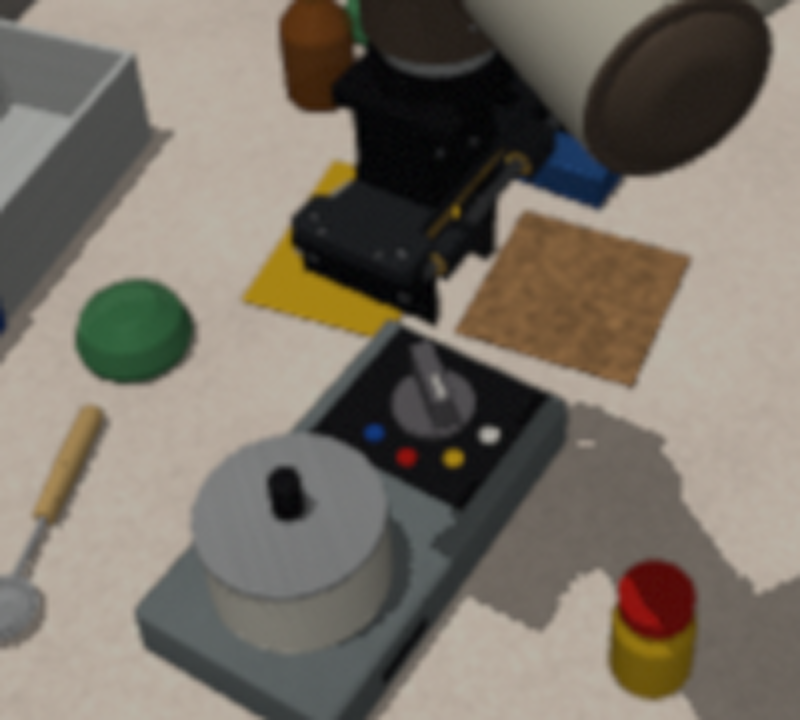

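Run:
```python
from sc import *
w=env.grab_frame("wrist")
cv2.imwrite("pics/s5.png",cv2.resize(w["image"][30:180,240:390],None,fx=5,fy=5,interpolation=cv2.INTER_CUBIC))
h=hsv(w)
# dial marks on deck
for n,uv in dict(blue=(276,82),red=(270,113),yellow=(284,138.5),white=(310,149)).items():
    p=back(w,uv,.052)[0][:2]; d=p-np.array([.489,.1797]); a=np.degrees(np.arctan2(d[1],d[0])); print(n,p,np.hypot(*d),"q=",np.radians(180-(a+10.9)))
u=(proj(w,[[.489,.1797,.06],[.489,.1797,.094]])-[240,30]+.5)*5; print(u)
```

```text
blue [0.52052639 0.21482788] 0.04720043586000686 q= 2.1119737188324548
red [0.4896388 0.2264321] 0.0467364634177381 q= 1.394223909840771
yellow [0.45946397 0.21559405] 0.046483968452503424 q= 0.6920259035171886
white [0.44273502 0.18859773] 0.047112825308912316 q= -0.00023981962004998686
[[370.89901233 383.57762371]
 [399.94136012 389.44543086]]
```

View pics/s5.png

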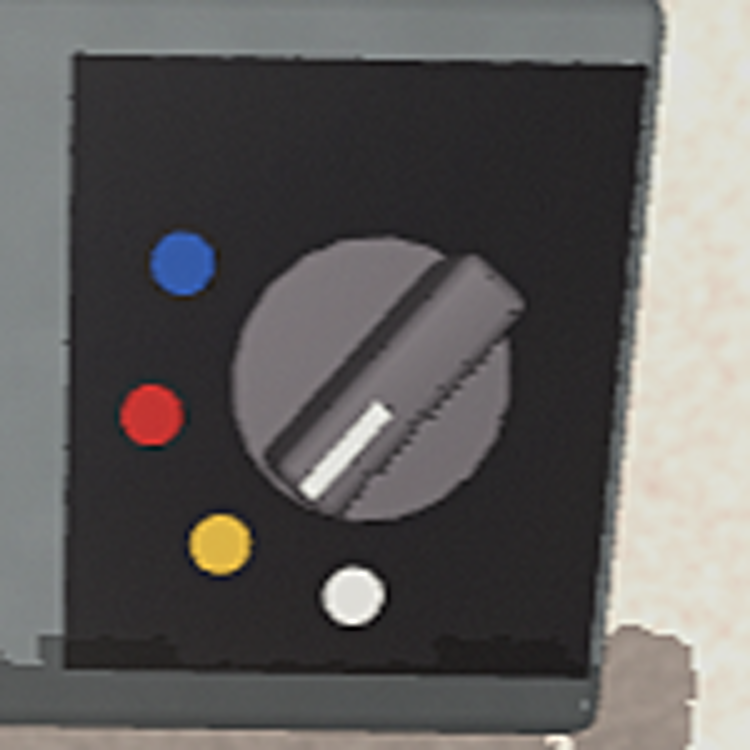

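Run:
```python
from sc import *
k=[.489,.1797]; y0=180-40.1-10.9
O=D(y0)
env.gripper_to(.5)
env.goto(tp([*k,.16],O),O)
print(env.move_straight(tp([*k,.066],O),rate=.1,force_limit=8)); print(tip())
env.gripper_to(0,30); s=env.read_state(); print(s["opening"],s["force"])
for a in (8,16,24,32,40.1):
    O=D(y0-a); env.goto(tp([*k,.066],O),O); s=env.read_state(); print(a,s["force"],s["wrist_torque"],s["opening"])
env.gripper_to(.5); env.dwell(.2)
env.move_straight(tp([*k,.18],O),rate=.15)
env.goto(tp([.44,.20,.27],D(170)),D(170))
w=snap("wrist","u1"); print(env.read_state()["clock"])
```

```text
False
[0.48948245 0.18011751 0.06666336]
0.1774535981648765 [-3.06158824 -3.34718515  4.29090593]
8 [-4.70533018 -2.98879402  5.33049725] [-0.88722288  1.41459423  0.06814344] 0.18592608581397094
16 [-3.76672794 -2.34539201  6.02845871] [-0.90905119  1.45548871  0.09110639] 0.18415781607585963
24 [-4.98441992 -2.10160045  5.79703051] [-0.89056408  1.46363107 -0.04347332] 0.18197809531431305
32 [-4.12469679 -2.7587071   5.3505467 ] [-0.84459838  1.48167472 -0.0870383 ] 0.18202452113641873
40.1 [-4.77992418 -2.99448977  5.70040371] [-0.80557528  1.47793704  0.0042751 ] 0.1830959799250127
93.4583
```

View pics/u1.png

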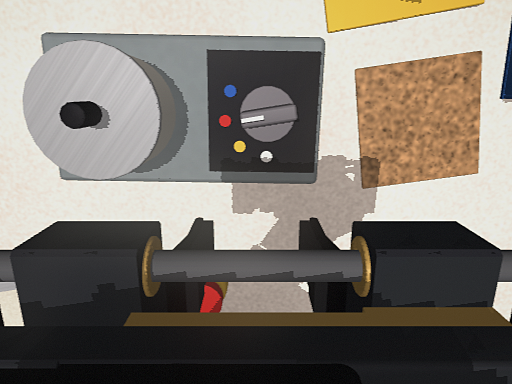

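Run:
```python
from sc import *
env.goto(tp([.40,-.3,.30],D(0)),D(0)); env.dwell(.3)
t=snap("top","v1",(80,100,400,300),2.5); s=snap("side","v2",(100,90,340,330),3); print(env.read_state()["clock"])
r=env.search_frame(t,"cover"); print(r[:1]); r=env.search_frame(s,"cover"); print(r[:1])
p=scoop_fit(t,c=(.63,.01),name="v3"); print(np.hypot(*(p[:2]-np.array([.63,.002]))))
```

```text
95.6833
[{'xyz': [0.5166, 0.3332, 0.1173], 'score': 0.95}]
[{'xyz': [0.7132, -0.2722, 0.033], 'score': 0.16}]
4.0 508 535
[ 0.67395567  0.06292414 20.62658582] 4.034696261682243
[ 0.66352938  0.07870403 27.64349716] 4.032009345794393
[ 0.62682603  0.06048382 22.43423735] 4.0671728971962615
grip [[0.59974806 0.04529829 0.101     ]]
0.08371217296969251
```

View pics/v1.png

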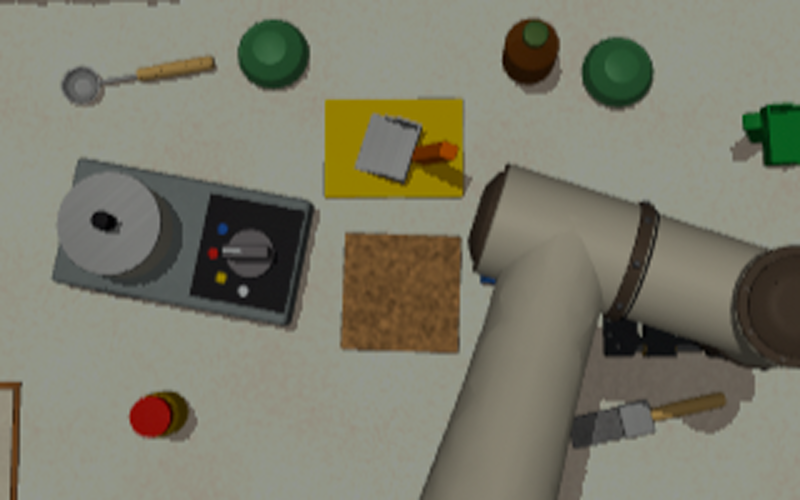

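View pics/v2.png

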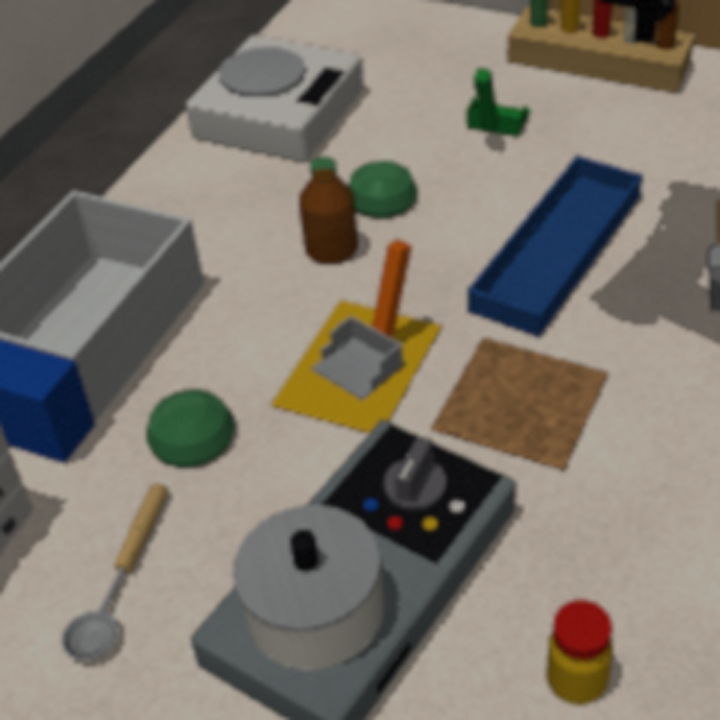

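Run:
```python
from h import *
print(env.close_job()); print(env.read_state()["clock"])
```

```text
the job is handed in; nothing more can be done
None
the job is handed in; nothing more can be done
```

The whole task was carried out and handed in at about 96 s of the 210 s allowed. The interface reports no verdict, so the results below come from my own pictures and measurements.

I parked the cover on the mat, took all five chunks out of the tray in one scoop load and tipped them into the pot. I then stood the scoop back on its pad, seated the cover, and turned the selector from yellow to red.

**Last checks:**
- **Glass:** the tray is empty, and five chunks showed in the pot just before the cover went on.
- **Cover:** it touched down at its seated height (origin at z ≈ 0.106 m), looks level, and is about 3 mm off the pot's axis (limit 12 mm).
- **Selector:** its white line points at the red mark after release.
- **Scoop:** it stands upright and empty near the middle of the yellow pad.
- **Other things:** none of the bystanders looks moved.
- **Robot:** the arm is clear of everything.

**What failed or disagreed:**
- **First cover grasp missed.** The reported TCP lies about 34 mm beyond the real fingertips. I found this by probing the bench, and used a corrected tip position from then on.
- **Cover shifted on the mat.** It moved about 3–4 cm while I was tipping the glass, so I located it again before picking it up.
- **Two final checks gave nothing usable.** The last automatic fit of the scoop from the top camera failed because its colour mask picked up the wrong pixels. The network did not find the cover in the last side picture. I judged both by eye; the top camera did find the cover at (0.517, 0.333, 0.117) m, which is the right place.

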